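Turn over the crank-arm test jig: tip out the tested couplers, clamp the next crank arms

ROBOT

A 7-joint arm with a two-finger parallel gripper is mounted at the origin on the work surface. World frame = base frame: x ahead of the robot, y to its left, z up, the work surface at z = 0. Lengths are in m, angles in rad, forces in N, time in s.
With the tool pointing down it reaches from about 0.4 to 0.85 m from the base axis. Payload 4.5 kg.
Tool frame: the origin (TCP) lies on the centre line of the jaws, within the pads' length; the fingertips stand 11 mm ahead of it and the grasp point (between the pads) lies 8 mm behind it; z points along the fingers, y is the line along which they close (so a half turn about z gives the same grasp; the last joint's range is limited). The gripper opens to 88 mm and grips with 3 to 60 N. Pads are 18 mm wide; open, the fingers measure 123 mm over their backs; the gripper's body (75 mm by 187 mm) begins 45 mm behind the grasp point.
Start: joints at [1.383, 0.689, -0.195, 1.565, 0.157, 0.902, -0.215], TCP at [0.138, -0.61, 0.25] pointing down, gripper open.
Joint ranges: [-3.01, 3.01], [-0.46, 2.08], [-1.47, 1.51], [0.13, 2.56], [-1, 4.14], [0.04, 2.09], [-2.66, 2.66]. Speed limits (rad/s): [2.57, 2.57, 3.14, 3.14, 3.14, 3.14, 3.14].

INTERFACE

Orientations are given as a unit quaternion [x, y, z, w].
In Python, from plant import * gives the robot as it stands. The module is installed in compiled form; this text tells all that it offers.
- The arm moves only by the tool send_rows, never from a script. Its argument "motion" is a list of rows, each an object of numbers: "x", "y", "z": the shift along the tool's x, y, z in cm; "rx", "ry", "rz": the turn, a rotation vector about the tool's x, y, z in rad; "jaw": the finger opening in cm, from 0 to 8.81. In form: [{"x": .., "y": .., "z": .., "rx": .., "ry": .., "rz": .., "jaw": ..}, ...]. A call has exactly 5 rows; each row shifts and turns the commanded pose from where the row before left it, along the tool's axes as they then stand; what a row does not reach is not made up. A row lasts 1/10 s, in which the tool goes at most 50 mm and 8.59 degrees, less where a joint would pass 70% of its speed; a pose out of reach is approached as far as the arm can. A call is refused whole if a number of a shift passes 5 or a number of a turn 0.15, either way. A call with a gripper value outside its range is refused whole. The fingers move at their own pace and stop on an object; "grip_force" is the grip in N (left out, the last holds). Time passes only in rows, so rows that do not move let the fingers close, or fill a call up. It gives the time, the measured TCP pose, the force, the opening and the grip force at its end, in the units of the state.
- get_state(): the state, without advancing time (a new reading comes with each control period).
- snapshot(name): name is "scene" or "top" or "wrist"; returns a dict with "img" (480x640x3 uint8, red, green, blue), "vertical_fov" (degrees; the focal length in pixels is half the picture's height over the tangent of half this angle, whatever the lens; pixels are square), "cx", "cy" (the principal point, pixels), "D" ([k1, k2, p1, p2, k3] as OpenCV has them; the pictures are not rectified), "extrinsics" (4x4, takes a point from camera to world coordinates). Camera axes: x right, y up, looking along -z (the intrinsics and any distortion apply to the point x, -y, -z); pixel columns grow to the right and rows downward; lengths in m; the calibration is good to about 2 mm. A picture is of the moment at which its call begins. There is no depth.
- finish_job(): hands the job in; it is judged then, once.
The state is a dict: "clock": time; "q": joint angles; "qd": joint speeds; "joint_torque": joint torques, N m; "tool_pos": TCP position; "eef_rot": TCP orientation; "contact_force": force on the tool from outside, world axes, zero at the start; "moment": the same for the moment, N m; "opening": opening from 0.0 (shut) to 1.0 (fully open); "finger_force": force on a finger pad.
Only numpy, scipy, OpenCV 4.12 (cv2) and the standard library are available. Lean on these libraries where they do the work, as an engineer would, in place of code of your own. Each camera call takes 0.05 s, during which the arm holds its last target. There are 200 camera calls.

TASK

Push the sprung hold-down bar of the test jig right back, lift the bed's handle to tip the tested couplers down into the tote at its lip, and lower the bed level again. Then lay all the crank arms that are on the bench flat on the bed, side by side and pointing lengthwise from lip to rear, their middles under where the bar comes down, and bring the bar forward so that it bears on every one of them. Leave the loose gear wheel, dial, wrench and oil bottle where they are.

Things in the scene. Friction and masses are not known exactly. Their poses are not given: they have to be found in the camera images.
- holdbar (a joint): Angle (rad) of the U-shaped hold-down bar, hinged at the bed's rear. 0: down on the empty bed; 0.12 resting on crank arms, 0.27 on couplers; 1.85: right back at its stop, just past upright. Its over-centre spring presses it down below 0.95 (5 to 6 N at the cross-bar when down) and holds it back by itself above 0.95, also on a tipped bed. Damped: swings over in about a second.
- tipbed (a joint): Angle (rad) of the bed: 0 level (resting on the base), up to 0.95 tipped, rear end up, about the hinge near its lip. It falls back by its own weight (0.9 kg and its load) if let go. Couplers start to slide at about 0.45 to 0.65 and have all left at 0.85.
- bed_hinge (a point): Point on the bed's hinge axis, at the middle of its width, 69 mm above the bench, fixed to the jig base. Frame of the jig: x from lip to rear (away from the robot), y left along the hinge axis, z up. In it, with the bed level: the bed's top is at z = 6 mm, the lip at x = -20 mm, the rear edge at x = 200 mm.
- bed_mid (a point): Point on the bed's top, in the middle of its width, right below where the cross-bar comes down (92, 0, 6 mm in bed_hinge's frame when level); turns with the bed. Same axes: x to the rear, y left, z up. The bed is flat aluminium, 220 mm long (x -112 to 108 mm from here), 204 mm wide inside two side walls 22 mm high; a 10 mm ledge along the rear edge, none at the lip.
- bed_handle (a point): Grip point on the bed's handle, a 12 mm round steel rod along y that sticks out 96 mm from the left (+y) side of the bed near its rear; the point is on its axis, 59 mm outside the bed's wall (bed level: 185, 165, 6 mm in the frame of bed_hinge). Free below; swings up with the bed about bed_hinge, radius 185 mm.
- bar_hinge (a point): Point on the hold-down bar's hinge axis (along y), on the middle of the bed's rear edge, 20 mm above the bed's top (with the bed level: 200, 0, 26 mm in the frame of bed_hinge). The bar's legs run outside the bed's walls, at y = -112 and 112 mm.
- bar_grip (a point): Grip point on the right (-y) end of the hold-down bar's cross-bar (12 mm round steel rod along y), on its axis, 165 mm right of the bed's middle, 53 mm outside the right leg, 109 mm from the hinge axis. The line from the bar_hinge axis to the rod points to the lip, 0.12 rad below level at holdbar = 0, and rises with holdbar.
- roller: The cross-bar of the hold-down bar, a 12 mm steel rod along y, 109 mm from its hinge axis. Origin: on its axis, over the middle of the bed.
- tote: Grey plastic open tote fixed on the bench in front of the bed's lip, 190 mm in x, 250 mm in y, walls 4 mm thick and 45 mm high, the wall nearest the robot 90 mm. Origin: on its underside, in the middle of the long side next to the jig (just below the lip); x to the rear as the jig, so the tote lies from x = -190 to 0 mm, y = -125 to 125 mm. It stays in place.
- coupler1: A tested steel square shaft coupler, a block 60 x 30 x 30 mm with a 16 mm square bore along its length (x), 0.28 kg. At the start it lies on the tipping bed, clamped by the hold-down bar. Origin: its centre. May be absent.
- coupler2: A tested steel square shaft coupler, a block 60 x 30 x 30 mm with a 16 mm square bore along its length (x), 0.28 kg. At the start it lies on the tipping bed, clamped by the hold-down bar. Origin: its centre. May be absent.
- coupler3: A tested steel square shaft coupler, a block 60 x 30 x 30 mm with a 16 mm square bore along its length (x), 0.28 kg. At the start it lies on the tipping bed, clamped by the hold-down bar. Origin: its centre. May be absent.
- coupler4: A tested steel square shaft coupler, a block 60 x 30 x 30 mm with a 16 mm square bore along its length (x), 0.28 kg. At the start it lies on the tipping bed, clamped by the hold-down bar. Origin: its centre. May be absent.
- crank1: A brushed-aluminium crank arm, a flat bar 152 mm long (x), 28 mm wide (y), 14 mm thick, lying flat on the bench at the start; a round boss 36 mm across and 20 mm high at its -x end (boss edge 39 mm from the middle), a slot at its rounded +x end. 0.19 kg. Origin: middle of its length, on its underside; x along its length, z up. May be absent.
- crank2: A brushed-aluminium crank arm, a flat bar 152 mm long (x), 28 mm wide (y), 14 mm thick, lying flat on the bench at the start; a round boss 36 mm across and 20 mm high at its -x end (boss edge 39 mm from the middle), a slot at its rounded +x end. 0.19 kg. Origin: middle of its length, on its underside; x along its length, z up. May be absent.
- crank3: A brushed-aluminium crank arm, a flat bar 152 mm long (x), 28 mm wide (y), 14 mm thick, lying flat on the bench at the start; a round boss 36 mm across and 20 mm high at its -x end (boss edge 39 mm from the middle), a slot at its rounded +x end. 0.19 kg. Origin: middle of its length, on its underside; x along its length, z up. May be absent.
- gear: White nylon gear wheel, 105 mm across, 18 mm thick with a 30 mm high hub, lying flat. Not to be disturbed. Origin: underside centre.
- dial: Grey thermoplastic position indicator dial, 90 mm across, 28 mm high, lying flat. Not to be disturbed. Origin: underside centre.
- wrench: Steel wrench, 180 mm, lying along its x axis. Not to be disturbed.
- oiler: Clear plastic oil bottle, 56 mm across, 150 mm high, standing. Not to be disturbed. Origin: underside centre.
Things that resemble listed ones, but are neither listed nor needed, are in the scene too. What is shaped like the crank3 but yellow is not meant.

How it is judged:
By the outcome, as a careful person would: the job done as asked, in the order asked, and still so for the second after the job is handed in, with the robot touching nothing.
Of coupler1, coupler2, coupler3, coupler4 only 2 to 4 are there at a start; the rules pass over those that are not, and their reading is None.
Of crank1, crank2, crank3 only 2 to 3 are there at a start; the rules pass over those that are not, and their reading is None.
At some moment in a run one of crank1, crank2, crank3 may be knocked a few centimetres aside while the robot is not near it.
Once in a run the grip may slacken for a moment while it holds something.
It also fails if it takes over 210 s, if anything falls off the work surface, if the arm or the gripper's body presses on something with over 40 N, if the wrist force passes 120 N, or if a joint passes its speed limit or range.

## Working session

There is one attempt and no reset: what is moved stays moved. The work goes in short steps, Python scripts to look and compute and a tool call to move; the robot and the scene stay as the last step left them, time stands still between calls to the robot, and variables do not carry over. Pictures are saved under pics/ and viewed, at most 17 in all, crops included, and the job is handed in when it is done.

Besides the shell and the picture viewer there is one more tool, called as name(argument=value, ...) on one line, values as JSON. send_rows: Moves the arm, as the interface text tells. Its arguments: {"type":"object","properties":{"motion":{"type":"array"},"grip_force":{"type":"number"}},"required":["motion"]}

```bash
mkdir -p pics; cat > h.py <<'E'
from plant import *
import numpy as np, cv2
from scipy.spatial.transform import Rotation as R
def cam(s):
    f=240/np.tan(np.radians(s["vertical_fov"])/2)
    return np.array([[f,0,s["cx"]],[0,f,s["cy"]],[0,0,1]]),np.array(s["D"],float),np.array(s["extrinsics"])
def ray(s,px):
    K,D,T=cam(s); u=cv2.undistortPoints(np.array(px,float).reshape(-1,1,2),K,D).reshape(-1,2)
    d=np.c_[u[:,0],-u[:,1],-np.ones(len(u))]@T[:3,:3].T
    return T[:3,3],d
def onz(s,px,z):
    o,d=ray(s,px); return o+d*((z-o[2])/d[:,2])[:,None]
def proj(s,P):
    K,D,T=cam(s); p=(np.array(P,float).reshape(-1,3)-T[:3,3])@T[:3,:3]
    return cv2.projectPoints(p*[1,-1,-1],np.zeros(3),np.zeros(3),K,D)[0].reshape(-1,2)
def save(s,n): cv2.imwrite(f"pics/{n}.png",s["img"][:,:,::-1])
def st():
    s=get_state(); print("t",round(s["clock"],2),"pos",np.round(s["tool_pos"],4),"R",np.round(R.from_quat(s["eef_rot"]).as_matrix(),3).tolist(),"F",np.round(s["contact_force"],1),"op",round(s["opening"],3),"ff",s["finger_force"],"q",np.round(s["q"],2)); return s
E
python3 - <<'E'
from h import *
import pickle
st()
for n in("top","scene"):
    s=snapshot(n); save(s,n+"0"); pickle.dump(s,open(n+"0.pkl","wb")); K,D,T=cam(s); print(n,K[0,0],D,np.round(T,3).tolist())
E
```

```text
t 0.0 pos [ 0.1373 -0.6091  0.2489] R [[0.975, 0.22, -0.001], [0.22, -0.975, 0.002], [-0.0, -0.002, -1.0]] F [ 0.6  0.5 -0.5] op 1.0 ff 0.0 q [ 1.38  0.69 -0.19  1.57  0.16  0.9  -0.22]
top 441.5458628630877 [-0.02280935  0.          0.          0.          0.        ] [[-0.101, 0.972, -0.213, 0.34], [-0.995, -0.099, 0.02, 0.038], [-0.002, 0.214, 0.977, 0.969], [0.0, 0.0, 0.0, 1.0]]
scene 460.2659721404011 [-0.11067675  0.          0.          0.          0.        ] [[-0.788, -0.448, 0.422, 0.982], [0.616, -0.553, 0.562, 0.655], [-0.018, 0.702, 0.711, 0.875], [0.0, 0.0, 0.0, 1.0]]
```

View pics/top0.png

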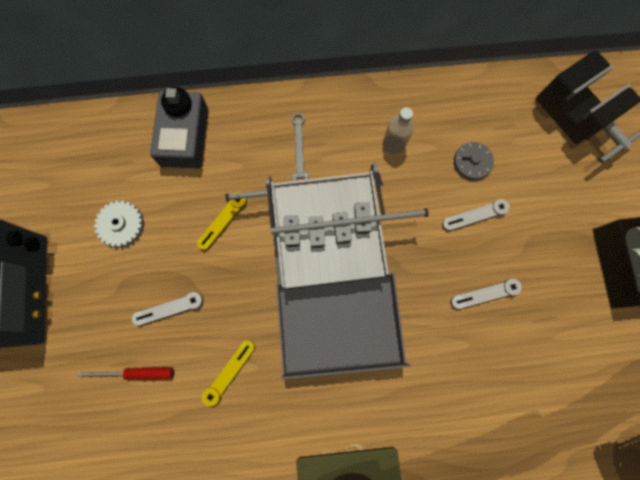

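View pics/scene0.png

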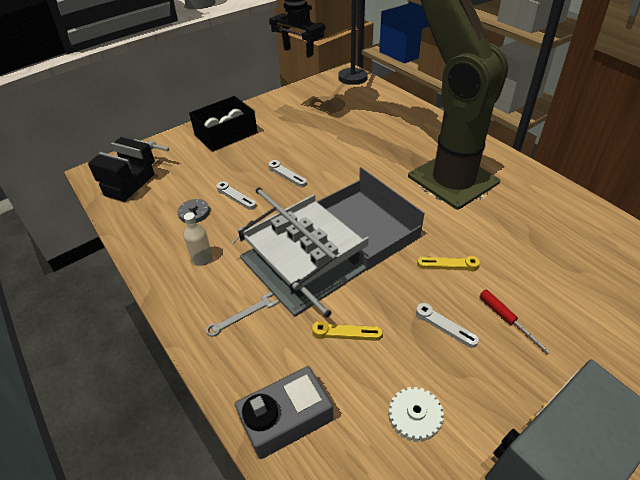

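The top view shows the jig at about (330,230) px, its handle tip at (228,197) and the bar's right tip at (427,212). There are four couplers on the bed. Grey cranks are at (167,309), (477,215) and (486,294), and the yellow ones are decoys.

```bash
python3 - <<'E'
from h import *
import pickle
s=pickle.load(open("top0.pkl","rb")); im=s["img"]
def p(px,z): return onz(s,[px],z)[0]
print("bar R tip",p((427,212),.111),"bar L",p((272,231),.111))
print("handle tip",p((228,197),.075),"at wall",p((266,193),.075))
print("bed rear corners",p((269,180),.097),p((377,168),.097))
print("tote near top corners",p((286,378),.09),p((403,368),.09), "lip", p((278,292),.075),p((386,276),.075))
hsv=cv2.cvtColor(im,cv2.COLOR_RGB2HSV)
for (x,y) in((167,309),(477,215),(486,294)):
    m=np.zeros(im.shape[:2],np.uint8); b=((hsv[:,:,1]<90)&(hsv[:,:,2]>95)).astype(np.uint8)
    m[y-32:y+32,x-45:x+45]=b[y-32:y+32,x-45:x+45]
    c=max(cv2.findContours(m,0,2)[0],key=cv2.contourArea)[:,0].astype(float)
    w=onz(s,c,.014)[:,:2]; r=cv2.minAreaRect((w*1000).astype(np.float32)); box=cv2.boxPoints(r)
    ctr=w.mean(0); print("crank",r, "box",np.round(box).tolist())
for n,px,z in(("gear",(118,224),.018),("dial",(473,160),.028),("wrench",(298,120),.005),("wrench2",(301,178),.005),("oil",(396,148),0.0)): print(n,p(px,z).round(3))
E
```

```text
bar R tip [ 0.56078129 -0.21083098  0.111     ] bar L [0.55330965 0.10351307 0.111     ]
handle tip [0.64564425 0.19317392 0.075     ] at wall [0.64622118 0.11227732 0.075     ]
bed rear corners [0.66638118 0.10201896 0.097     ] [ 0.66978052 -0.12539341  0.097     ]
tote near top corners [0.26794203 0.10200832 0.09      ] [ 0.26339306 -0.12306672  0.09      ] lip [0.43468006 0.10447358 0.075     ] [ 0.44470796 -0.11703251  0.075     ]
crank ((429.5583190917969, 349.71533203125), (37.25370407104492, 155.78741455078125), 12.810401916503906) box [[394.0, 422.0], [429.0, 270.0], [465.0, 278.0], [430.0, 430.0]]
crank ((566.970458984375, -347.9531555175781), (35.916419982910156, 160.4542999267578), 14.11256217956543) box [[530.0, -275.0], [569.0, -430.0], [604.0, -421.0], [565.0, -266.0]]
crank ((392.4087829589844, -337.33221435546875), (36.637046813964844, 160.009521484375), 7.402560710906982) box [[364.0, -260.0], [385.0, -419.0], [421.0, -414.0], [400.0, -256.0]]
gear [0.628 0.452 0.018]
dial [ 0.693 -0.359  0.028]
wrench [0.844 0.028 0.005]
wrench2 [0.698 0.035 0.005]
oil [ 0.752 -0.195  0.   ]
```

send_rows(motion=[{"rz":-0.14,"jaw":4},{"rz":-0.14},{"rz":-0.14},{"rz":-0.14},{"rz":-0.14}])

```text
schema error: expected keys x, y, z, rx, ry, rz, jaw
```

send_rows(motion=[{"rz":-0.14},{"rz":-0.14},{"rz":-0.14},{"rz":-0.14},{"rz":-0.11}])

```text
schema error: expected keys x, y, z, rx, ry, rz, jaw
```

```bash
cat >> h.py <<'E'
def go(x,y,z,head=None):
    s=st(); M=R.from_quat(s["eef_rot"]).as_matrix(); d=np.array([x,y,z])-s["tool_pos"]
    h=np.arctan2(M[1,0],M[0,0]); print("head",round(h,3),"tool d cm",np.round(d@M*100,2), "rz", None if head is None else round(-((head-h+np.pi)%(2*np.pi)-np.pi),3),"tilt rx,ry", np.round((M.T@np.cross(M[:,2],[0,0,-1]))[:2],3))
E
python3 -c "
from h import *
go(.559,-.171,.23,1.59)"
```

```text
t 0.1 pos [ 0.1373 -0.6092  0.249 ] R [[0.975, 0.22, -0.0], [0.22, -0.975, 0.002], [-0.0, -0.002, -1.0]] F [-0.5 -0.7  0.3] op 1.002 ff 0.0 q [ 1.38  0.69 -0.19  1.57  0.16  0.9  -0.22]
head 0.222 tool d cm [ 50.77 -33.46   1.95] rz -1.368 tilt rx,ry [-0.002  0.   ]
```

send_rows(motion=[{"x":0,"y":0,"z":0,"rx":0,"ry":0,"rz":-0.14,"jaw":4},{"x":0,"y":0,"z":0,"rx":0,"ry":0,"rz":-0.14,"jaw":4},{"x":0,"y":0,"z":0,"rx":0,"ry":0,"rz":-0.14,"jaw":4},{"x":0,"y":0,"z":0,"rx":0,"ry":0,"rz":-0.14,"jaw":4},{"x":0,"y":0,"z":0,"rx":0,"ry":0,"rz":-0.14,"jaw":4}])

```text
clock: 0.6
tool_pos: [0.1374, -0.6094, 0.2493]
eef_rot: [0.894, 0.447, 0.0, -0.0]
contact_force: [-0.4, -0.2, 0.0]
opening: 0.568
finger_force: 0.0
```

send_rows(motion=[{"x":0,"y":0,"z":0,"rx":0,"ry":0,"rz":-0.14,"jaw":4},{"x":0,"y":0,"z":0,"rx":0,"ry":0,"rz":-0.14,"jaw":4},{"x":0,"y":0,"z":0,"rx":0,"ry":0,"rz":-0.14,"jaw":4},{"x":0,"y":0,"z":0,"rx":0,"ry":0,"rz":-0.14,"jaw":4},{"x":0,"y":0,"z":0,"rx":0,"ry":0,"rz":-0.11,"jaw":4}])

```text
clock: 1.1
tool_pos: [0.1372, -0.6094, 0.2492]
eef_rot: [0.698, 0.716, 0.0, -0.0]
contact_force: [-0.4, 0.0, -0.3]
opening: 0.453
finger_force: 0.0
```

```bash
python3 -c "
from h import *
go(.559,-.171,.23,1.59)"
```

```text
t 1.1 pos [ 0.1372 -0.6094  0.2492] R [[-0.026, 1.0, -0.0], [1.0, 0.026, 0.001], [0.001, -0.0, -1.0]] F [-0.4  0.  -0.3] op 0.453 ff 0.0 q [ 1.59  0.74 -0.58  1.55  0.46  0.99  0.9 ]
head 1.597 tool d cm [42.73 43.31  1.95] rz 0.007 tilt rx,ry [-0.    -0.001]
```

send_rows(motion=[{"x":2.8,"y":2.9,"z":0,"rx":0,"ry":0,"rz":0,"jaw":4},{"x":2.8,"y":2.9,"z":0,"rx":0,"ry":0,"rz":0,"jaw":4},{"x":2.8,"y":2.9,"z":0,"rx":0,"ry":0,"rz":0,"jaw":4},{"x":2.8,"y":2.9,"z":0,"rx":0,"ry":0,"rz":0,"jaw":4},{"x":2.8,"y":2.9,"z":0,"rx":0,"ry":0,"rz":0,"jaw":4}])

```text
clock: 1.6
tool_pos: [0.2802, -0.4653, 0.2495]
eef_rot: [0.7, 0.714, 0.0, -0.0]
contact_force: [1.1, -0.2, 0.0]
opening: 0.449
finger_force: 0.0
```

send_rows(motion=[{"x":2.8,"y":2.9,"z":0,"rx":0,"ry":0,"rz":0,"jaw":4},{"x":2.8,"y":2.9,"z":0,"rx":0,"ry":0,"rz":0,"jaw":4},{"x":2.8,"y":2.9,"z":0,"rx":0,"ry":0,"rz":0,"jaw":4},{"x":2.8,"y":2.9,"z":0,"rx":0,"ry":0,"rz":0,"jaw":4},{"x":2.8,"y":2.9,"z":0,"rx":0,"ry":0,"rz":0,"jaw":4}])

```text
clock: 2.1
tool_pos: [0.4222, -0.3224, 0.2495]
eef_rot: [0.7, 0.714, -0.0, -0.0]
contact_force: [-0.0, -0.6, 0.0]
opening: 0.454
finger_force: 0.0
```

send_rows(motion=[{"x":2.8,"y":2.9,"z":0,"rx":0,"ry":0,"rz":0,"jaw":4},{"x":2.8,"y":2.9,"z":0,"rx":0,"ry":0,"rz":0,"jaw":4},{"x":2.8,"y":2.9,"z":0,"rx":0,"ry":0,"rz":0,"jaw":4},{"x":2.8,"y":2.9,"z":0,"rx":0,"ry":0,"rz":0,"jaw":4},{"x":2,"y":2,"z":0,"rx":0,"ry":0,"rz":0,"jaw":4}])

```text
clock: 2.6
tool_pos: [0.5565, -0.1859, 0.2495]
eef_rot: [0.699, 0.715, 0.001, -0.0]
contact_force: [-0.7, -0.4, 1.2]
opening: 0.459
finger_force: 0.0
```

```bash
python3 -c "
from h import *
go(.559,-.171,.103,1.59)
s=snapshot('wrist'); save(s,'w1'); print(cam(s)[2].round(3).tolist(), proj(s,[.559,-.171,.111]))"
```

```text
t 2.6 pos [ 0.5565 -0.1859  0.2495] R [[-0.024, 1.0, 0.001], [1.0, 0.024, 0.001], [0.001, 0.001, -1.0]] F [-0.7 -0.4  1.2] op 0.459 ff 0.0 q [ 0.55  0.68 -0.53  1.67  0.41  0.9  -0.12]
head 1.595 tool d cm [ 1.46  0.28 14.66] rz 0.005 tilt rx,ry [ 0.001 -0.001]
[[1.0, -0.023, -0.008, 0.555], [0.024, 0.955, 0.297, -0.11], [0.001, -0.297, 0.955, 0.384], [0.0, 0.0, 0.0, 1.0]] [[321.61453376 210.29700949]]
```

View pics/w1.png

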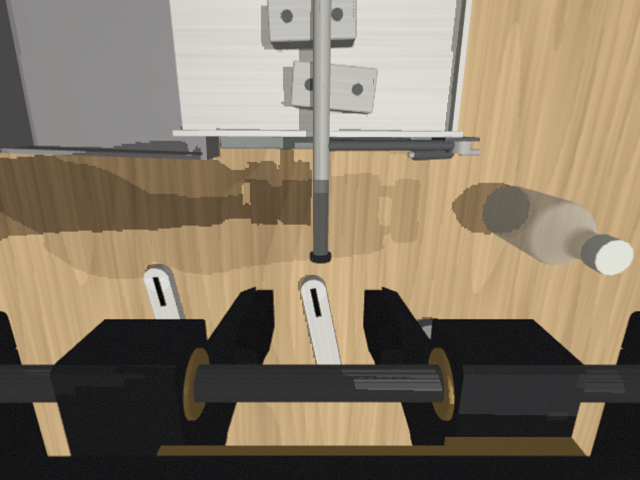

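The rod passes (321,210) px, exactly where I projected it, so I'll descend onto it and grip.

send_rows(motion=[{"x":1.5,"y":0.3,"z":2,"rx":0,"ry":0,"rz":0,"jaw":4},{"x":0,"y":0,"z":4,"rx":0,"ry":0,"rz":0,"jaw":4},{"x":0,"y":0,"z":4,"rx":0,"ry":0,"rz":0,"jaw":4},{"x":0,"y":0,"z":3,"rx":0,"ry":0,"rz":0,"jaw":4},{"x":0,"y":0,"z":1.6,"rx":0,"ry":0,"rz":0,"jaw":4}])

```text
clock: 3.15
tool_pos: [0.5553, -0.1738, 0.1007]
eef_rot: [0.7, 0.715, -0.001, -0.002]
contact_force: [-0.7, -0.1, 0.4]
opening: 0.454
finger_force: 0.0
```

send_rows(motion=[{"x":0,"y":0,"z":0,"rx":0,"ry":0,"rz":0,"jaw":1},{"x":0,"y":0,"z":0,"rx":0,"ry":0,"rz":0,"jaw":0.5},{"x":0,"y":0,"z":0,"rx":0,"ry":0,"rz":0,"jaw":0.5},{"x":0,"y":0,"z":0,"rx":0,"ry":0,"rz":0,"jaw":0.5},{"x":0,"y":0,"z":0,"rx":0,"ry":0,"rz":0,"jaw":0.5}], grip_force=30)

```text
clock: 3.65
tool_pos: [0.5581, -0.174, 0.1048]
eef_rot: [0.7, 0.714, 0.0, 0.001]
contact_force: [-0.0, 0.1, 3.4]
opening: 0.119
finger_force: 30.0
```

```bash
python3 -c "
from h import *
go(.559,-.171,.103,1.59)
a=np.array([.15,.3,.45,.6,.75,.9,1.05,1.2,1.35,1.5,1.65,1.73]); P=np.c_[-np.cos(a),np.sin(a)]*10.9; print(np.diff(P,axis=0).round(2))"
```

```text
t 3.65 pos [ 0.5581 -0.174   0.1048] R [[-0.021, 1.0, 0.002], [1.0, 0.021, -0.001], [-0.001, 0.002, -1.0]] F [-0.   0.1  3.4] op 0.119 ff 29.994908943772316 q [ 0.45  0.86 -0.4   1.8   0.56  0.6  -0.28]
head 1.592 tool d cm [0.3  0.09 0.18] rz 0.002 tilt rx,ry [0.002 0.001]
[[ 0.36  1.59]
 [ 0.6   1.52]
 [ 0.82  1.41]
 [ 1.02  1.28]
 [ 1.2   1.11]
 [ 1.35  0.92]
 [ 1.47  0.7 ]
 [ 1.56  0.48]
 [ 1.62  0.24]
 [ 1.63 -0.01]
 [ 0.87 -0.1 ]]
```

send_rows(motion=[{"x":0,"y":0.15,"z":-0.8,"rx":0,"ry":0,"rz":0,"jaw":0.5},{"x":0,"y":0.2,"z":-0.8,"rx":0,"ry":0,"rz":0,"jaw":0.5},{"x":0,"y":0.27,"z":-0.77,"rx":0,"ry":0,"rz":0,"jaw":0.5},{"x":0,"y":0.33,"z":-0.75,"rx":0,"ry":0,"rz":0,"jaw":0.5},{"x":0,"y":0.38,"z":-0.72,"rx":0,"ry":0,"rz":0,"jaw":0.5}])

```text
clock: 4.15
tool_pos: [0.57, -0.1738, 0.1425]
eef_rot: [0.7, 0.714, -0.001, -0.001]
contact_force: [1.0, -1.4, -9.0]
opening: 0.124
finger_force: 30.0
```

send_rows(motion=[{"x":0,"y":0.44,"z":-0.69,"rx":0,"ry":0,"rz":0,"jaw":0.5},{"x":0,"y":0.49,"z":-0.66,"rx":0,"ry":0,"rz":0,"jaw":0.5},{"x":0,"y":0.53,"z":-0.62,"rx":0,"ry":0,"rz":0,"jaw":0.5},{"x":0,"y":0.58,"z":-0.58,"rx":0,"ry":0,"rz":0,"jaw":0.5},{"x":0,"y":0.62,"z":-0.53,"rx":0,"ry":0,"rz":0,"jaw":0.5}])

```text
clock: 4.65
tool_pos: [0.5935, -0.1734, 0.1736]
eef_rot: [0.7, 0.714, -0.004, -0.003]
contact_force: [-11.3, -0.7, 6.9]
opening: 0.126
finger_force: 30.0
```

```bash
python3 -c "
from h import *
st()"
```

```text
t 4.65 pos [ 0.5935 -0.1734  0.1736] R [[-0.021, 1.0, -0.009], [1.0, 0.021, -0.001], [-0.001, -0.009, -1.0]] F [-11.3  -0.7   6.9] op 0.126 ff 30.002031326293945 q [ 0.47  0.81 -0.48  1.64  0.47  0.82 -0.19]
```

send_rows(motion=[{"x":0,"y":0.66,"z":-0.48,"rx":0,"ry":0,"rz":0,"jaw":0.5},{"x":0,"y":0.69,"z":-0.44,"rx":0,"ry":0,"rz":0,"jaw":0.5},{"x":0,"y":0.72,"z":-0.38,"rx":0,"ry":0,"rz":0,"jaw":0.5},{"x":0,"y":0.75,"z":-0.32,"rx":0,"ry":0,"rz":0,"jaw":0.5},{"x":0,"y":0.77,"z":-0.27,"rx":0,"ry":0,"rz":0,"jaw":0.5}])

```text
clock: 5.15
tool_pos: [0.6343, -0.1726, 0.1951]
eef_rot: [0.7, 0.714, 0.0, 0.002]
contact_force: [-1.3, -1.3, 4.4]
opening: 0.126
finger_force: 30.0
```

send_rows(motion=[{"x":0,"y":0.79,"z":-0.21,"rx":0,"ry":0,"rz":0,"jaw":0.5},{"x":0,"y":0.81,"z":-0.15,"rx":0,"ry":0,"rz":0,"jaw":0.5},{"x":0,"y":0.81,"z":-0.09,"rx":0,"ry":0,"rz":0,"jaw":0.5},{"x":0,"y":0.82,"z":-0.03,"rx":0,"ry":0,"rz":0,"jaw":0.5},{"x":0,"y":0.82,"z":0.03,"rx":0,"ry":0,"rz":0,"jaw":0.5}])

```text
clock: 5.65
tool_pos: [0.6758, -0.1717, 0.197]
eef_rot: [0.7, 0.714, 0.001, 0.001]
contact_force: [2.7, -2.3, 3.3]
opening: 0.12
finger_force: 30.1
```

send_rows(motion=[{"x":0,"y":0.5,"z":0.05,"rx":0,"ry":0,"rz":0,"jaw":0.5},{"x":0,"y":0,"z":0,"rx":0,"ry":0,"rz":0,"jaw":3},{"x":0,"y":0,"z":0,"rx":0,"ry":0,"rz":0,"jaw":3.5},{"x":0,"y":0,"z":0,"rx":0,"ry":0,"rz":0,"jaw":4},{"x":0,"y":0,"z":0,"rx":0,"ry":0,"rz":0,"jaw":4}])

```text
clock: 6.15
tool_pos: [0.6781, -0.1704, 0.1951]
eef_rot: [0.699, 0.715, -0.0, -0.001]
contact_force: [0.4, 0.4, 0.5]
opening: 0.452
finger_force: 0.0
```

send_rows(motion=[{"x":0,"y":0,"z":-2.5,"rx":0,"ry":0,"rz":0,"jaw":4},{"x":0,"y":0,"z":-4,"rx":0,"ry":0,"rz":0,"jaw":4},{"x":0,"y":0,"z":-4,"rx":0,"ry":0,"rz":0,"jaw":4},{"x":0,"y":-2,"z":-2.5,"rx":0,"ry":0,"rz":0,"jaw":4},{"x":0,"y":-4,"z":0,"rx":0,"ry":0,"rz":0,"jaw":4}])

```text
clock: 6.65
tool_pos: [0.6219, -0.1709, 0.3295]
eef_rot: [0.699, 0.715, 0.004, 0.003]
contact_force: [-0.1, -0.1, -0.9]
opening: 0.453
finger_force: 0.0
```

```bash
python3 -c "
from h import *
go(.6457,.1587,.27,1.59)
s=snapshot('top');save(s,'t1')
print(proj(s,[.464+.217,-.01,.203]),proj(s,[.684,-.173,.203]))"
```

```text
t 6.65 pos [ 0.6219 -0.1709  0.3295] R [[-0.022, 1.0, 0.01], [1.0, 0.022, 0.001], [0.001, 0.01, -1.0]] F [-0.1 -0.1 -0.9] op 0.453 ff 0.0 q [ 0.48  0.67 -0.54  1.39  0.36  1.16 -0.08]
head 1.593 tool d cm [32.9   3.05  6.  ] rz 0.003 tilt rx,ry [ 0.01  -0.001]
[[322.47736612 147.12458691]] [[408.82362612 137.46545923]]
```

View pics/t1.png

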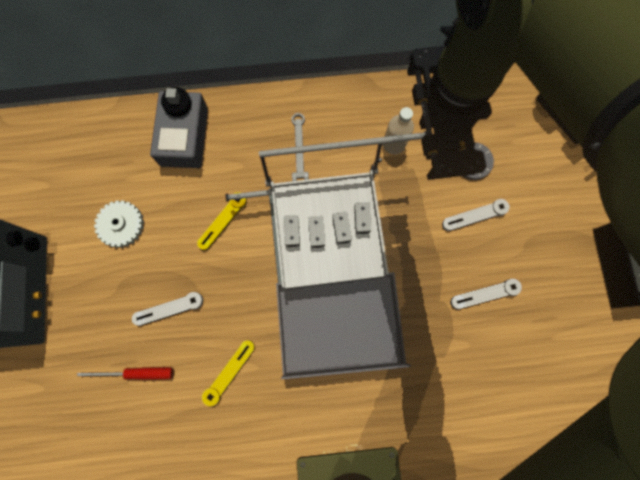

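Bar is right back: the cross-bar shows at about (322,147) px, as predicted. Next is the handle.

send_rows(motion=[{"x":4.5,"y":0.4,"z":0,"rx":0,"ry":0,"rz":0,"jaw":4},{"x":4.5,"y":0.4,"z":0,"rx":0,"ry":0,"rz":0,"jaw":4},{"x":4.5,"y":0.4,"z":0,"rx":0,"ry":0,"rz":0,"jaw":4},{"x":4.5,"y":0.4,"z":0,"rx":0,"ry":0,"rz":0,"jaw":4},{"x":4.5,"y":0.4,"z":0,"rx":0,"ry":0,"rz":0,"jaw":4}])

```text
clock: 7.2
tool_pos: [0.6334, 0.0547, 0.3255]
eef_rot: [0.7, 0.715, -0.001, -0.0]
contact_force: [-0.4, 0.1, 0.5]
opening: 0.451
finger_force: 0.0
```

send_rows(motion=[{"x":4.5,"y":0.4,"z":0,"rx":0,"ry":0,"rz":0,"jaw":4},{"x":4.5,"y":0.4,"z":0,"rx":0,"ry":0,"rz":0,"jaw":4},{"x":2.1,"y":0.2,"z":3,"rx":0,"ry":0,"rz":0,"jaw":4},{"x":0,"y":0,"z":3,"rx":0,"ry":0,"rz":0,"jaw":4},{"x":0,"y":0,"z":0,"rx":0,"ry":0,"rz":0,"jaw":4}])

```text
clock: 7.7
tool_pos: [0.6386, 0.1637, 0.2612]
eef_rot: [0.699, 0.715, -0.005, -0.002]
contact_force: [-0.1, -1.4, -0.8]
opening: 0.45
finger_force: 0.0
```

```bash
python3 -c "
from h import *
go(.6457,.1657,.067,1.59)
s=snapshot('wrist'); save(s,'w2'); print(cam(s)[2].round(3).tolist(), proj(s,[[.6457,.1657,.075],[.643,.25,.02]]))"
```

```text
t 7.7 pos [0.6386 0.1637 0.2612] R [[-0.024, 1.0, -0.009], [1.0, 0.024, -0.004], [-0.004, -0.009, -1.0]] F [-0.1 -1.4 -0.8] op 0.45 ff 0.0 q [-0.07  0.76 -0.5   1.42  0.39  1.07 -0.62]
head 1.595 tool d cm [ 0.25  0.9  19.42] rz 0.005 tilt rx,ry [-0.009  0.004]
[[1.0, -0.026, 0.002, 0.638], [0.024, 0.953, 0.302, 0.24], [-0.009, -0.302, 0.953, 0.396], [0.0, 0.0, 0.0, 1.0]] [[327.9354411  211.93507925]
 [327.04772174 114.81492281]]
```

View pics/w2.png

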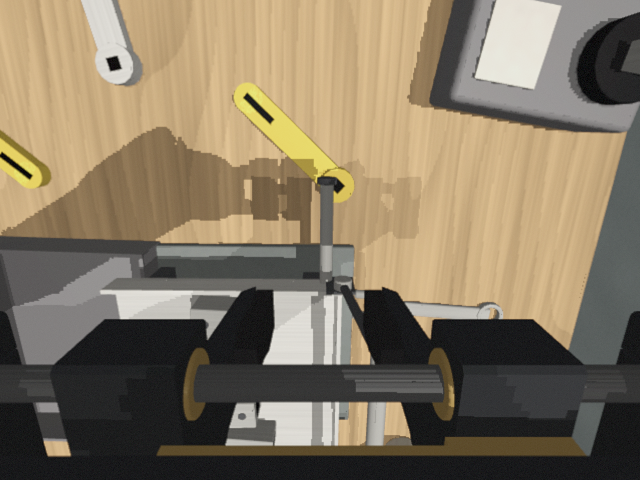

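The rod is at col 327, rows 180–260, and the projection matches. Descending.

send_rows(motion=[{"x":0.2,"y":0.8,"z":3,"rx":0,"ry":0,"rz":0,"jaw":4},{"x":0,"y":0,"z":4.5,"rx":0,"ry":0,"rz":0,"jaw":4},{"x":0,"y":0,"z":4.5,"rx":0,"ry":0,"rz":0,"jaw":4},{"x":0,"y":0,"z":4.5,"rx":0,"ry":0,"rz":0,"jaw":4},{"x":0,"y":0,"z":2.5,"rx":0,"ry":0,"rz":0,"jaw":4}])

```text
clock: 8.25
tool_pos: [0.6494, 0.1643, 0.074]
eef_rot: [0.7, 0.714, -0.001, -0.0]
contact_force: [-0.1, 0.1, -0.1]
opening: 0.451
finger_force: 0.0
```

send_rows(motion=[{"x":0,"y":0,"z":0,"rx":0,"ry":0,"rz":0,"jaw":1.5},{"x":0,"y":0,"z":0,"rx":0,"ry":0,"rz":0,"jaw":0.5},{"x":0,"y":0,"z":0,"rx":0,"ry":0,"rz":0,"jaw":0.5},{"x":0,"y":0,"z":0,"rx":0,"ry":0,"rz":0,"jaw":0.5},{"x":0,"y":0,"z":0,"rx":0,"ry":0,"rz":0,"jaw":0.5}], grip_force=55)

```text
clock: 8.75
tool_pos: [0.644, 0.1659, 0.0774]
eef_rot: [0.699, 0.715, -0.005, -0.003]
contact_force: [-9.9, -2.7, 4.9]
opening: 0.122
finger_force: 55.1
```

```bash
python3 -c "
from h import *
go(.6457,.1657,.067,1.59)
a=np.arange(0,19)*.05; P=np.c_[np.cos(a),np.sin(a)]*18.5; print(np.diff(P,axis=0).round(2).tolist())"
```

```text
t 8.75 pos [0.644  0.1659 0.0774] R [[-0.022, 1.0, -0.011], [1.0, 0.022, -0.003], [-0.003, -0.011, -1.0]] F [-9.9 -2.7  4.9] op 0.122 ff 55.14464557170868 q [-0.11  0.99 -0.41  1.53  0.51  0.75 -0.72]
head 1.592 tool d cm [-0.02  0.18  1.03] rz 0.002 tilt rx,ry [-0.011  0.003]
[[-0.02, 0.92], [-0.07, 0.92], [-0.12, 0.92], [-0.16, 0.91], [-0.21, 0.9], [-0.25, 0.89], [-0.3, 0.88], [-0.34, 0.86], [-0.38, 0.84], [-0.42, 0.82], [-0.46, 0.8], [-0.5, 0.78], [-0.54, 0.75], [-0.58, 0.72], [-0.61, 0.69], [-0.65, 0.66], [-0.68, 0.63], [-0.71, 0.59]]
```

Grip is a little shallow and off-centre, so I'll reopen and re-grip deeper.

send_rows(motion=[{"x":0,"y":0,"z":0,"rx":0,"ry":0,"rz":0,"jaw":3},{"x":0,"y":0,"z":0,"rx":0,"ry":0,"rz":0,"jaw":3},{"x":0,"y":-0.3,"z":0.4,"rx":0,"ry":0,"rz":0,"jaw":3},{"x":0,"y":0,"z":0.4,"rx":0,"ry":0,"rz":0,"jaw":3},{"x":0,"y":0,"z":0,"rx":0,"ry":0,"rz":0,"jaw":3}])

```text
clock: 9.25
tool_pos: [0.647, 0.1661, 0.0679]
eef_rot: [0.7, 0.714, 0.0, 0.0]
contact_force: [0.1, 0.4, -0.4]
opening: 0.338
finger_force: 0.0
```

send_rows(motion=[{"x":0,"y":0,"z":0,"rx":0,"ry":0,"rz":0,"jaw":1.5},{"x":0,"y":0,"z":0,"rx":0,"ry":0,"rz":0,"jaw":0.5},{"x":0,"y":0,"z":0,"rx":0,"ry":0,"rz":0,"jaw":0.5},{"x":0,"y":0,"z":0,"rx":0,"ry":0,"rz":0,"jaw":0.5},{"x":0,"y":0,"z":0,"rx":0,"ry":0,"rz":0,"jaw":0.5}], grip_force=55)

```text
clock: 9.75
tool_pos: [0.644, 0.1662, 0.0677]
eef_rot: [0.699, 0.715, -0.002, -0.001]
contact_force: [-6.4, -0.3, 4.5]
opening: 0.114
finger_force: 54.0
```

send_rows(motion=[{"x":0,"y":-0.2,"z":-0.9,"rx":0,"ry":0,"rz":0,"jaw":0.5},{"x":0,"y":-0.17,"z":-0.92,"rx":0,"ry":0,"rz":0,"jaw":0.5},{"x":0,"y":-0.17,"z":-0.92,"rx":0,"ry":0,"rz":0,"jaw":0.5},{"x":0,"y":-0.16,"z":-0.91,"rx":0,"ry":0,"rz":0,"jaw":0.5},{"x":0,"y":-0.21,"z":-0.9,"rx":0,"ry":0,"rz":0,"jaw":0.5}])

```text
clock: 10.25
tool_pos: [0.6365, 0.166, 0.1135]
eef_rot: [0.7, 0.715, -0.001, -0.001]
contact_force: [-0.9, 2.3, -16.2]
opening: 0.111
finger_force: 55.9
```

send_rows(motion=[{"x":0,"y":-0.25,"z":-0.89,"rx":0,"ry":0,"rz":0,"jaw":0.5},{"x":0,"y":-0.3,"z":-0.88,"rx":0,"ry":0,"rz":0,"jaw":0.5},{"x":0,"y":-0.34,"z":-0.86,"rx":0,"ry":0,"rz":0,"jaw":0.5},{"x":0,"y":-0.38,"z":-0.84,"rx":0,"ry":0,"rz":0,"jaw":0.5},{"x":0,"y":-0.42,"z":-0.82,"rx":0,"ry":0,"rz":0,"jaw":0.5}])

```text
clock: 10.75
tool_pos: [0.6172, 0.1656, 0.1557]
eef_rot: [0.699, 0.715, -0.003, -0.002]
contact_force: [-6.8, 3.2, -18.8]
opening: 0.109
finger_force: 55.8
```

```bash
python3 -c "
from h import *
st(); print(.462+.185*np.cos(.5)-.003,.069+.006+.185*np.sin(.5)-.008)"
```

```text
t 10.75 pos [0.6172 0.1656 0.1557] R [[-0.022, 1.0, -0.006], [1.0, 0.022, -0.001], [-0.001, -0.006, -1.0]] F [ -6.8   3.2 -18.8] op 0.109 ff 55.798375996919276 q [-0.09  0.85 -0.45  1.59  0.47  0.82 -0.72]
0.621352773949719 0.15569372464177755
```

send_rows(motion=[{"x":0,"y":-0.44,"z":-0.8,"rx":0,"ry":0,"rz":0,"jaw":0.5},{"x":0,"y":-0.48,"z":-0.78,"rx":0,"ry":0,"rz":0,"jaw":0.5},{"x":0,"y":-0.52,"z":-0.75,"rx":0,"ry":0,"rz":0,"jaw":0.5},{"x":0,"y":-0.56,"z":-0.72,"rx":0,"ry":0,"rz":0,"jaw":0.5},{"x":0,"y":-0.6,"z":-0.69,"rx":0,"ry":0,"rz":0,"jaw":0.5}])

```text
clock: 11.25
tool_pos: [0.5876, 0.165, 0.1913]
eef_rot: [0.699, 0.715, -0.006, -0.004]
contact_force: [-12.3, 4.1, -24.7]
opening: 0.101
finger_force: 56.3
```

send_rows(motion=[{"x":0,"y":-0.65,"z":-0.66,"rx":0,"ry":0,"rz":0,"jaw":0.5},{"x":0,"y":-0.68,"z":-0.63,"rx":0,"ry":0,"rz":0,"jaw":0.5},{"x":0,"y":-0.7,"z":-0.59,"rx":0,"ry":0,"rz":0,"jaw":0.5},{"x":0,"y":0,"z":0,"rx":0,"ry":0,"rz":0,"jaw":0.5},{"x":0,"y":0,"z":0,"rx":0,"ry":0,"rz":0,"jaw":0.5}])

```text
clock: 11.75
tool_pos: [0.565, 0.1645, 0.2089]
eef_rot: [0.698, 0.716, -0.008, -0.005]
contact_force: [-13.1, 5.8, -27.5]
opening: 0.1
finger_force: 56.5
```

send_rows(motion=[{"x":0,"y":0,"z":0,"rx":0,"ry":0,"rz":0,"jaw":0.5},{"x":0,"y":0,"z":0,"rx":0,"ry":0,"rz":0,"jaw":0.5},{"x":0,"y":0,"z":0,"rx":0,"ry":0,"rz":0,"jaw":0.5},{"x":0,"y":0,"z":0,"rx":0,"ry":0,"rz":0,"jaw":0.5},{"x":0,"y":0,"z":0,"rx":0,"ry":0,"rz":0,"jaw":0.5}])

```text
clock: 12.25
tool_pos: [0.5652, 0.1645, 0.2087]
eef_rot: [0.698, 0.716, -0.008, -0.005]
contact_force: [-13.6, 5.3, -27.9]
opening: 0.103
finger_force: 56.5
```

```bash
python3 -c "
from h import *
st(); a=snapshot('top');b=snapshot('scene'); cv2.imwrite('pics/tip.png',np.hstack([a['img'][100:400,150:500],b['img'][130:430,170:520]])[:,:,::-1])"
```

```text
t 12.25 pos [0.5652 0.1645 0.2087] R [[-0.025, 1.0, -0.019], [1.0, 0.025, -0.004], [-0.004, -0.019, -1.0]] F [-13.6   5.3 -27.9] op 0.103 ff 56.52827560901642 q [-0.08  0.73 -0.49  1.69  0.43  0.84 -0.73]
```

View pics/tip.png

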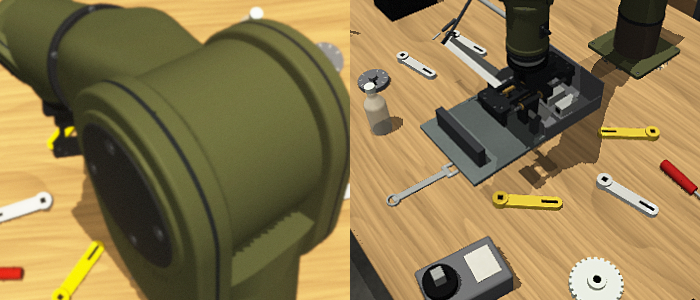

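```bash
python3 -c "
from h import *
b=snapshot('scene'); w=snapshot('wrist'); cv2.imwrite('pics/tip2.png',np.hstack([cv2.resize(b['img'][130:290,270:450],(450,400)),cv2.resize(w['img'],(350,400))])[:,:,::-1])"
```

```text
(no output)
```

View pics/tip2.png

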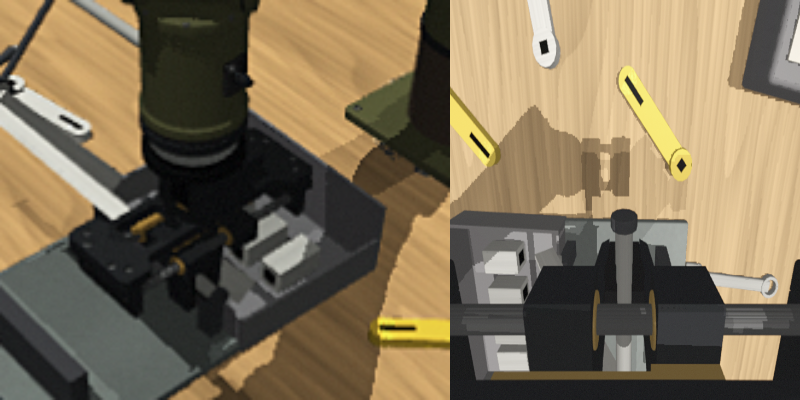

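At least three couplers lie in the tote; the fourth is hidden behind the gripper. I'll lower the bed along the same arc and then check.

send_rows(motion=[{"x":0,"y":0.7,"z":0.59,"rx":0,"ry":0,"rz":0,"jaw":0.5},{"x":0,"y":0.68,"z":0.63,"rx":0,"ry":0,"rz":0,"jaw":0.5},{"x":0,"y":0.65,"z":0.66,"rx":0,"ry":0,"rz":0,"jaw":0.5},{"x":0,"y":0.6,"z":0.69,"rx":0,"ry":0,"rz":0,"jaw":0.5},{"x":0,"y":0.56,"z":0.72,"rx":0,"ry":0,"rz":0,"jaw":0.5}])

```text
clock: 12.95
tool_pos: [0.5988, 0.1652, 0.1778]
eef_rot: [0.699, 0.715, -0.007, -0.004]
contact_force: [-13.0, 2.8, -12.6]
opening: 0.098
finger_force: 55.3
```

send_rows(motion=[{"x":0,"y":0.52,"z":0.75,"rx":0,"ry":0,"rz":0,"jaw":0.5},{"x":0,"y":0.48,"z":0.78,"rx":0,"ry":0,"rz":0,"jaw":0.5},{"x":0,"y":0.44,"z":0.8,"rx":0,"ry":0,"rz":0,"jaw":0.5},{"x":0,"y":0.42,"z":0.82,"rx":0,"ry":0,"rz":0,"jaw":0.5},{"x":0,"y":0.38,"z":0.84,"rx":0,"ry":0,"rz":0,"jaw":0.5}])

```text
clock: 13.45
tool_pos: [0.6237, 0.1657, 0.1394]
eef_rot: [0.699, 0.715, -0.004, -0.003]
contact_force: [-10.1, 2.2, -7.3]
opening: 0.087
finger_force: 55.2
```

send_rows(motion=[{"x":0,"y":0.34,"z":0.86,"rx":0,"ry":0,"rz":0,"jaw":0.5},{"x":0,"y":0.3,"z":0.88,"rx":0,"ry":0,"rz":0,"jaw":0.5},{"x":0,"y":0.25,"z":0.89,"rx":0,"ry":0,"rz":0,"jaw":0.5},{"x":0,"y":0.21,"z":0.9,"rx":0,"ry":0,"rz":0,"jaw":0.5},{"x":0,"y":0.16,"z":0.91,"rx":0,"ry":0,"rz":0,"jaw":0.5}])

```text
clock: 13.95
tool_pos: [0.6391, 0.166, 0.0963]
eef_rot: [0.7, 0.715, -0.002, -0.001]
contact_force: [-5.5, 1.7, -4.9]
opening: 0.084
finger_force: 56.0
```

send_rows(motion=[{"x":0,"y":0.15,"z":0.92,"rx":0,"ry":0,"rz":0,"jaw":0.5},{"x":0,"y":0.12,"z":0.8,"rx":0,"ry":0,"rz":0,"jaw":0.5},{"x":0,"y":0.07,"z":0.5,"rx":0,"ry":0,"rz":0,"jaw":0.5},{"x":0,"y":0,"z":0.3,"rx":0,"ry":0,"rz":0,"jaw":0.5},{"x":0,"y":0,"z":0.1,"rx":0,"ry":0,"rz":0,"jaw":0.5}])

```text
clock: 14.45
tool_pos: [0.6433, 0.1661, 0.0702]
eef_rot: [0.7, 0.715, -0.001, -0.0]
contact_force: [-6.0, 0.8, -4.1]
opening: 0.088
finger_force: 55.1
```

```bash
python3 -c "
from h import *
go(.644,.1662,.0677,1.59)"
```

```text
t 14.45 pos [0.6433 0.1661 0.0702] R [[-0.021, 1.0, -0.002], [1.0, 0.021, -0.001], [-0.001, -0.003, -1.0]] F [-6.   0.8 -4.1] op 0.088 ff 55.12497693300247 q [-0.11  0.99 -0.4   1.54  0.52  0.72 -0.74]
head 1.592 tool d cm [0.01 0.07 0.25] rz 0.002 tilt rx,ry [-0.003  0.001]
```

send_rows(motion=[{"x":0,"y":0,"z":0.3,"rx":0,"ry":0,"rz":0,"jaw":0.5},{"x":0,"y":0,"z":0.3,"rx":0,"ry":0,"rz":0,"jaw":0.5},{"x":0,"y":0,"z":0,"rx":0,"ry":0,"rz":0,"jaw":1.5},{"x":0,"y":0,"z":0,"rx":0,"ry":0,"rz":0,"jaw":3},{"x":0,"y":0,"z":0,"rx":0,"ry":0,"rz":0,"jaw":4}])

```text
clock: 14.95
tool_pos: [0.6474, 0.1661, 0.0652]
eef_rot: [0.7, 0.714, 0.002, 0.002]
contact_force: [-0.3, 0.5, 0.7]
opening: 0.327
finger_force: 0.0
```

send_rows(motion=[{"x":0,"y":0,"z":0,"rx":0,"ry":0,"rz":0,"jaw":4},{"x":0,"y":0,"z":-4,"rx":0,"ry":0,"rz":0,"jaw":4},{"x":0,"y":0,"z":-5,"rx":0,"ry":0,"rz":0,"jaw":4},{"x":0,"y":0,"z":-5,"rx":0,"ry":0,"rz":0,"jaw":4},{"x":0,"y":0,"z":-5,"rx":0,"ry":0,"rz":0,"jaw":4}])

```text
clock: 15.45
tool_pos: [0.645, 0.166, 0.2557]
eef_rot: [0.7, 0.714, 0.001, 0.0]
contact_force: [0.7, -0.9, -0.7]
opening: 0.453
finger_force: 0.0
```

send_rows(motion=[{"x":3,"y":-4,"z":0,"rx":0,"ry":0,"rz":0,"jaw":4},{"x":3,"y":-4,"z":0,"rx":0,"ry":0,"rz":0,"jaw":4},{"x":3,"y":-4,"z":0,"rx":0,"ry":0,"rz":0,"jaw":5},{"x":3,"y":-4,"z":0,"rx":0,"ry":0,"rz":0,"jaw":5},{"x":3,"y":-3.5,"z":0,"rx":0,"ry":0,"rz":0,"jaw":5}])

```text
clock: 15.95
tool_pos: [0.445, 0.3131, 0.2539]
eef_rot: [0.7, 0.715, 0.001, 0.0]
contact_force: [0.2, 1.1, 0.8]
opening: 0.57
finger_force: 0.0
```

```bash
python3 -c "
from h import *
go(.4296,.35,.2,1.59)
s=snapshot('top');save(s,'t2'); b=snapshot('scene'); 
cv2.imwrite('pics/t2.png',np.hstack([s['img'][100:400,100:550],cv2.resize(b['img'][150:330,220:430],(350,300))])[:,:,::-1])"
```

```text
t 15.95 pos [0.445  0.3131 0.2539] R [[-0.021, 1.0, 0.002], [1.0, 0.021, 0.001], [0.001, 0.002, -1.0]] F [0.2 1.1 0.8] op 0.57 ff 0.0 q [-0.39  0.61 -0.5   1.8   0.38  0.83 -1.06]
head 1.592 tool d cm [ 3.72 -1.47  5.39] rz 0.002 tilt rx,ry [ 0.002 -0.001]
```

View pics/t2.png

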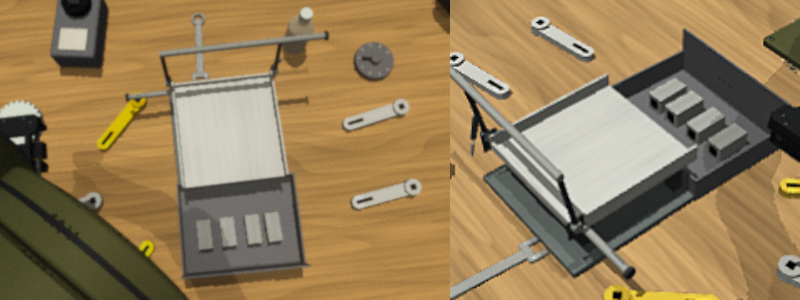

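All four couplers are in the tote, the bed is level and empty, and the bar is back. I'll go to the left crank and take a close look.

send_rows(motion=[{"x":2,"y":-0.7,"z":1,"rx":0,"ry":0,"rz":0,"jaw":5},{"x":1.7,"y":-0.8,"z":1,"rx":0,"ry":0,"rz":0,"jaw":5},{"x":0,"y":0,"z":0,"rx":0,"ry":0,"rz":-0.1,"jaw":5},{"x":0,"y":0,"z":0,"rx":0,"ry":0,"rz":-0.1,"jaw":5},{"x":0,"y":0,"z":0,"rx":0,"ry":0,"rz":0,"jaw":5}])

```text
clock: 16.55
tool_pos: [0.4315, 0.3487, 0.2333]
eef_rot: [0.625, 0.781, 0.001, 0.0]
contact_force: [0.5, -0.3, -0.1]
opening: 0.565
finger_force: 0.0
```

```bash
cat >> h.py <<'E'
def crank(c,rad=.09,n=None,zp=0.0):
    """outline of the light grey crank near c in wrist view -> centre, heading (mod pi)"""
    s=snapshot('wrist'); im=s['img']; hsv=cv2.cvtColor(im,cv2.COLOR_RGB2HSV)
    b=((hsv[:,:,1]<60)&(hsv[:,:,2]>110)).astype(np.uint8)
    cs=cv2.findContours(b,0,2)[0]; out=[]
    for k in cs:
        if cv2.contourArea(k)<400: continue
        w=onz(s,k[:,0].astype(float),zp+.014)[:,:2]; r=cv2.minAreaRect((w*1000).astype(np.float32)); bx=cv2.boxPoints(r)
        e=bx[1]-bx[0] if np.linalg.norm(bx[1]-bx[0])>np.linalg.norm(bx[2]-bx[1]) else bx[2]-bx[1]
        print('blob',np.round(r[0],1),np.round(sorted(r[1]),1),'heading',round(np.arctan2(e[1],e[0])%np.pi,3),'px',k[:,0].mean(0).round())
    if n: save(s,n)
    return s
E
python3 -c "
from h import *
go(.4296,.35,.013,1.797)
crank(0,n='w3')"
```

```text
t 16.55 pos [0.4315 0.3487 0.2333] R [[-0.219, 0.976, 0.001], [0.976, 0.219, 0.001], [0.0, 0.001, -1.0]] F [ 0.5 -0.3 -0.1] op 0.565 ff 0.0 q [-0.44  0.66 -0.54  1.79  0.45  0.82 -0.98]
head 1.792 tool d cm [ 0.16 -0.18 22.03] rz -0.005 tilt rx,ry [ 0.001 -0.   ]
blob [412.3  53.3] [53.5 94.5] heading 3.135 px [244. 428.]
blob [533.3 105.2] [ 13.3 154.3] heading 0.02 px [359. 419.]
blob [427.2 348.7] [ 35.5 156.7] heading 1.791 px [312. 213.]
blob [627.3 452. ] [105.9 113.9] heading 0.221 px [548. 144.]
blob [304.8 473.6] [ 6.3 61.1] heading 1.488 px [207.  40.]
```

View pics/w3.png

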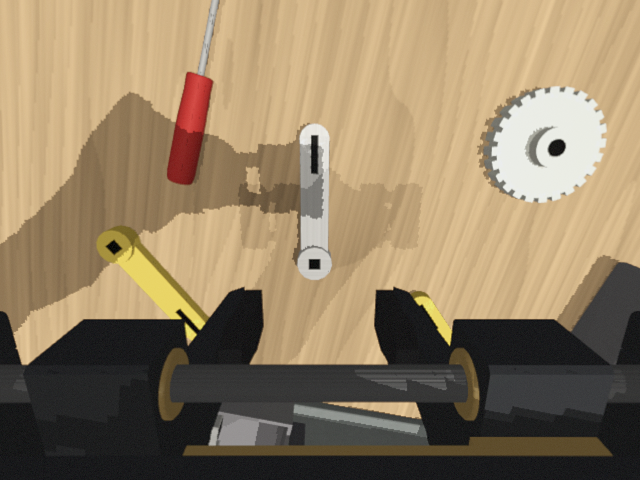

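The crank is at (314,200) px, straight, at world (0.427, 0.349). Descending to grip.

send_rows(motion=[{"x":0.1,"y":-0.4,"z":4.5,"rx":0,"ry":0,"rz":0,"jaw":5},{"x":0,"y":0,"z":5,"rx":0,"ry":0,"rz":0,"jaw":5},{"x":0,"y":0,"z":5,"rx":0,"ry":0,"rz":0,"jaw":5},{"x":0,"y":0,"z":4,"rx":0,"ry":0,"rz":0,"jaw":5},{"x":0,"y":0,"z":2.5,"rx":0,"ry":0,"rz":0,"jaw":5}])

```text
clock: 17.1
tool_pos: [0.4265, 0.3477, 0.0204]
eef_rot: [0.626, 0.78, -0.001, 0.0]
contact_force: [0.4, -0.1, 0.5]
opening: 0.57
finger_force: 0.0
```

send_rows(motion=[{"x":0,"y":0,"z":0.9,"rx":0,"ry":0,"rz":0,"jaw":5},{"x":0,"y":0,"z":0,"rx":0,"ry":0,"rz":0,"jaw":5},{"x":0,"y":0,"z":0,"rx":0,"ry":0,"rz":0,"jaw":5},{"x":0,"y":0,"z":0,"rx":0,"ry":0,"rz":0,"jaw":5},{"x":0,"y":0,"z":0,"rx":0,"ry":0,"rz":0,"jaw":5}])

```text
clock: 17.6
tool_pos: [0.4273, 0.3492, 0.015]
eef_rot: [0.625, 0.781, 0.001, 0.0]
contact_force: [-0.4, -0.5, -0.6]
opening: 0.568
finger_force: 0.0
```

send_rows(motion=[{"x":0,"y":0,"z":0.2,"rx":0,"ry":0,"rz":0,"jaw":3.5},{"x":0,"y":0,"z":0,"rx":0,"ry":0,"rz":0,"jaw":2},{"x":0,"y":0,"z":0,"rx":0,"ry":0,"rz":0,"jaw":2},{"x":0,"y":0,"z":0,"rx":0,"ry":0,"rz":0,"jaw":2},{"x":0,"y":0,"z":0,"rx":0,"ry":0,"rz":0,"jaw":2}], grip_force=40)

```text
clock: 18.1
tool_pos: [0.4268, 0.3488, 0.0121]
eef_rot: [0.625, 0.781, 0.0, 0.0]
contact_force: [0.6, 0.7, 1.1]
opening: 0.307
finger_force: 40.0
```

send_rows(motion=[{"x":0,"y":0,"z":-2,"rx":0,"ry":0,"rz":0,"jaw":2},{"x":0,"y":0,"z":-4,"rx":0,"ry":0,"rz":0,"jaw":2},{"x":0,"y":0,"z":-4,"rx":0,"ry":0,"rz":0,"jaw":2},{"x":0,"y":0,"z":-4,"rx":0,"ry":0,"rz":0,"jaw":2},{"x":0,"y":0,"z":-4,"rx":0,"ry":0,"rz":0,"jaw":2}])

```text
clock: 18.6
tool_pos: [0.4261, 0.3481, 0.1932]
eef_rot: [0.625, 0.781, -0.001, -0.0]
contact_force: [0.5, 1.0, -2.2]
opening: 0.312
finger_force: 40.0
```

send_rows(motion=[{"x":0,"y":0,"z":0,"rx":0,"ry":0,"rz":-0.14,"jaw":2},{"x":0,"y":0,"z":0,"rx":0,"ry":0,"rz":-0.14,"jaw":2},{"x":0,"y":0,"z":0,"rx":0,"ry":0,"rz":-0.14,"jaw":2},{"x":0,"y":0,"z":0,"rx":0,"ry":0,"rz":-0.14,"jaw":2},{"x":0,"y":0,"z":0,"rx":0,"ry":0,"rz":-0.14,"jaw":2}])

```text
clock: 19.1
tool_pos: [0.4263, 0.3481, 0.1916]
eef_rot: [0.316, 0.949, -0.001, -0.0]
contact_force: [1.0, 0.4, -1.3]
opening: 0.311
finger_force: 40.0
```

send_rows(motion=[{"x":0,"y":0,"z":0,"rx":0,"ry":0,"rz":-0.14,"jaw":2},{"x":0,"y":0,"z":0,"rx":0,"ry":0,"rz":-0.14,"jaw":2},{"x":0,"y":0,"z":0,"rx":0,"ry":0,"rz":-0.14,"jaw":2},{"x":0,"y":0,"z":0,"rx":0,"ry":0,"rz":-0.14,"jaw":2},{"x":0,"y":0,"z":0,"rx":0,"ry":0,"rz":-0.11,"jaw":2}])

```text
clock: 19.6
tool_pos: [0.4264, 0.348, 0.1914]
eef_rot: [-0.013, 1.0, -0.001, -0.0]
contact_force: [1.1, -1.2, -0.9]
opening: 0.313
finger_force: 40.0
```

```bash
python3 -c "
from h import *
go(.556-.022*.058,-.008+.058,.2,np.pi+.022)"
```

```text
t 19.6 pos [0.4264 0.348  0.1914] R [[-1.0, -0.025, -0.001], [-0.025, 1.0, -0.001], [0.001, -0.001, -1.0]] F [ 1.1 -1.2 -0.9] op 0.313 ff 39.99788761138916 q [-0.27  0.81 -0.89  1.83  0.79  0.9   0.06]
head -3.116 tool d cm [-12.07 -30.12  -0.83] rz 0.003 tilt rx,ry [-0.001 -0.001]
```

send_rows(motion=[{"x":-1.5,"y":-3.8,"z":0,"rx":0,"ry":0,"rz":0,"jaw":2},{"x":-1.5,"y":-3.8,"z":0,"rx":0,"ry":0,"rz":0,"jaw":2},{"x":-1.5,"y":-3.8,"z":0,"rx":0,"ry":0,"rz":0,"jaw":2},{"x":-1.5,"y":-3.8,"z":0,"rx":0,"ry":0,"rz":0,"jaw":2},{"x":-1.5,"y":-3.8,"z":0,"rx":0,"ry":0,"rz":0,"jaw":2}])

```text
clock: 20.1
tool_pos: [0.5055, 0.1582, 0.1916]
eef_rot: [-0.01, 1.0, -0.001, -0.0]
contact_force: [0.5, -0.1, -1.7]
opening: 0.315
finger_force: 40.0
```

send_rows(motion=[{"x":-1.5,"y":-3.8,"z":0,"rx":0,"ry":0,"rz":0,"jaw":2},{"x":-1.5,"y":-3.8,"z":0,"rx":0,"ry":0,"rz":0,"jaw":2},{"x":-1.5,"y":-3.5,"z":0,"rx":0,"ry":0,"rz":0,"jaw":2},{"x":0,"y":0,"z":0,"rx":0,"ry":0,"rz":0,"jaw":2},{"x":0,"y":0,"z":0,"rx":0,"ry":0,"rz":0,"jaw":2}])

```text
clock: 20.6
tool_pos: [0.5523, 0.0491, 0.1914]
eef_rot: [-0.009, 1.0, -0.0, -0.001]
contact_force: [0.0, 0.4, -1.8]
opening: 0.313
finger_force: 40.0
```

```bash
python3 -c "
from h import *
go(.556-.022*.058,-.008+.058,.0885,np.pi+.022)
s=snapshot('top'); w=snapshot('wrist'); cv2.imwrite('pics/p1.png',np.hstack([s['img'][120:420,220:480],cv2.resize(w['img'],(520,390))[90:]])[:,:,::-1]); print(proj(w,[[.442,.092,.075],[.446,-.112,.075]])*.8125-[0,90])"
```

```text
t 20.6 pos [0.5523 0.0491 0.1914] R [[-1.0, -0.018, -0.001], [-0.018, 1.0, -0.0], [0.001, -0.0, -1.0]] F [ 0.   0.4 -1.8] op 0.313 ff 39.99916613101959 q [ 0.34  0.83 -0.92  1.82  0.82  0.93  0.63]
head -3.124 tool d cm [-0.25  0.08 10.29] rz -0.004 tilt rx,ry [-0.    -0.001]
[[316.08376697 -30.08606462]
 [ 54.09025576 -30.70509869]]
```

View pics/p1.png

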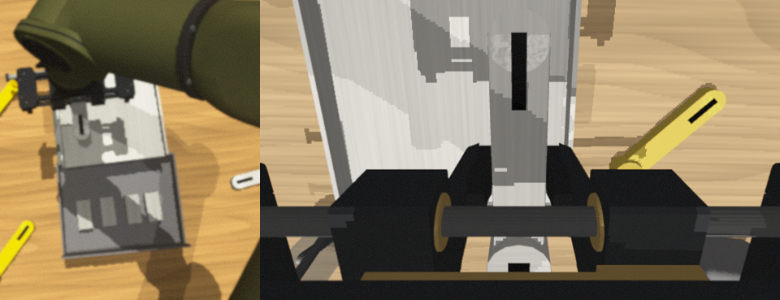

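Crank is held centred, boss to the rear, clear of the left wall. Lowering it.

send_rows(motion=[{"x":-0.3,"y":0.1,"z":3,"rx":0,"ry":0,"rz":0,"jaw":2},{"x":0,"y":0,"z":3,"rx":0,"ry":0,"rz":0,"jaw":2},{"x":0,"y":0,"z":2,"rx":0,"ry":0,"rz":0,"jaw":2},{"x":0,"y":0,"z":1.2,"rx":0,"ry":0,"rz":0,"jaw":2},{"x":0,"y":0,"z":0.5,"rx":0,"ry":0,"rz":0,"jaw":2}])

```text
clock: 21.2
tool_pos: [0.5549, 0.0526, 0.0943]
eef_rot: [-0.011, 1.0, 0.0, -0.001]
contact_force: [-1.1, -0.0, -2.2]
opening: 0.311
finger_force: 40.0
```

send_rows(motion=[{"x":0,"y":0,"z":0.2,"rx":0,"ry":0,"rz":0,"jaw":2},{"x":0,"y":0,"z":0.2,"rx":0,"ry":0,"rz":0,"jaw":2},{"x":0,"y":0,"z":0.1,"rx":0,"ry":0,"rz":0,"jaw":2},{"x":0,"y":0,"z":0,"rx":0,"ry":0,"rz":0,"jaw":2},{"x":0,"y":0,"z":0,"rx":0,"ry":0,"rz":0,"jaw":2}])

```text
clock: 21.7
tool_pos: [0.5559, 0.0513, 0.0904]
eef_rot: [-0.01, 1.0, 0.0, 0.0]
contact_force: [1.6, 0.3, -2.5]
opening: 0.319
finger_force: 40.0
```

send_rows(motion=[{"x":0,"y":0,"z":0.1,"rx":0,"ry":0,"rz":0,"jaw":2},{"x":0,"y":0,"z":0.1,"rx":0,"ry":0,"rz":0,"jaw":2},{"x":0,"y":0,"z":0,"rx":0,"ry":0,"rz":0,"jaw":2},{"x":0,"y":0,"z":0,"rx":0,"ry":0,"rz":0,"jaw":2},{"x":0,"y":0,"z":0,"rx":0,"ry":0,"rz":0,"jaw":2}])

```text
clock: 22.2
tool_pos: [0.5557, 0.0513, 0.088]
eef_rot: [-0.01, 1.0, -0.0, 0.0]
contact_force: [0.3, 0.0, -1.5]
opening: 0.308
finger_force: 40.0
```

send_rows(motion=[{"x":0,"y":0,"z":0.1,"rx":0,"ry":0,"rz":0,"jaw":2},{"x":0,"y":0,"z":0,"rx":0,"ry":0,"rz":0,"jaw":2},{"x":0,"y":0,"z":0.1,"rx":0,"ry":0,"rz":0,"jaw":2},{"x":0,"y":0,"z":0,"rx":0,"ry":0,"rz":0,"jaw":2},{"x":0,"y":0,"z":0,"rx":0,"ry":0,"rz":0,"jaw":2}])

```text
clock: 22.7
tool_pos: [0.5558, 0.0514, 0.087]
eef_rot: [-0.01, 1.0, -0.0, 0.0]
contact_force: [-2.4, -0.9, 7.0]
opening: 0.313
finger_force: 40.0
```

Contact with the bed. Release and retreat toward the right-hand cranks.

send_rows(motion=[{"x":0,"y":0,"z":-0.1,"rx":0,"ry":0,"rz":0,"jaw":3.6},{"x":0,"y":0,"z":0,"rx":0,"ry":0,"rz":0,"jaw":3.6},{"x":0,"y":0,"z":0,"rx":0,"ry":0,"rz":0,"jaw":3.6},{"x":0,"y":0,"z":-3,"rx":0,"ry":0,"rz":0,"jaw":3.6},{"x":0,"y":0,"z":-5,"rx":0,"ry":0,"rz":0,"jaw":5}])

```text
clock: 23.2
tool_pos: [0.5538, 0.0504, 0.1652]
eef_rot: [-0.01, 1.0, -0.001, -0.003]
contact_force: [2.2, -0.3, 0.8]
opening: 0.478
finger_force: 0.0
```

send_rows(motion=[{"x":0,"y":0,"z":-5,"rx":0,"ry":0,"rz":0.14,"jaw":5},{"x":0,"y":0,"z":-2,"rx":0,"ry":0,"rz":0.14,"jaw":5},{"x":0,"y":0,"z":0,"rx":0,"ry":0,"rz":0.14,"jaw":5},{"x":0,"y":0,"z":0,"rx":0,"ry":0,"rz":0.14,"jaw":5},{"x":0,"y":0,"z":0,"rx":0,"ry":0,"rz":0.14,"jaw":5}])

```text
clock: 23.7
tool_pos: [0.5556, 0.0513, 0.2372]
eef_rot: [0.336, 0.942, 0.0, 0.0]
contact_force: [-0.8, 0.2, 0.1]
opening: 0.574
finger_force: 0.0
```

send_rows(motion=[{"x":0,"y":0,"z":0,"rx":0,"ry":0,"rz":0.14,"jaw":5},{"x":0,"y":0,"z":0,"rx":0,"ry":0,"rz":0.14,"jaw":5},{"x":0,"y":0,"z":0,"rx":0,"ry":0,"rz":0.14,"jaw":5},{"x":0,"y":0,"z":0,"rx":0,"ry":0,"rz":0.14,"jaw":5},{"x":0,"y":0,"z":0,"rx":0,"ry":0,"rz":0.09,"jaw":5}])

```text
clock: 24.2
tool_pos: [0.5555, 0.0515, 0.2369]
eef_rot: [0.619, 0.786, -0.0, -0.0]
contact_force: [0.4, -1.0, -0.7]
opening: 0.566
finger_force: 0.0
```

```bash
python3 -c "
from h import *
go(.567,-.348,.235,1.817)"
```

```text
t 24.2 pos [0.5555 0.0515 0.2369] R [[-0.234, 0.972, -0.0], [0.972, 0.234, -0.0], [-0.0, -0.0, -1.0]] F [ 0.4 -1.  -0.7] op 0.566 ff 0.0 q [ 0.18  0.67 -0.61  1.77  0.49  0.85 -0.42]
head 1.807 tool d cm [-39.1   -8.25   0.19] rz -0.01 tilt rx,ry [-0.  0.]
```

send_rows(motion=[{"x":-4.35,"y":-0.92,"z":0,"rx":0,"ry":0,"rz":0,"jaw":5},{"x":-4.35,"y":-0.92,"z":0,"rx":0,"ry":0,"rz":0,"jaw":5},{"x":-4.35,"y":-0.92,"z":0,"rx":0,"ry":0,"rz":0,"jaw":5},{"x":-4.35,"y":-0.92,"z":0,"rx":0,"ry":0,"rz":0,"jaw":5},{"x":-4.35,"y":-0.92,"z":0,"rx":0,"ry":0,"rz":0,"jaw":5}])

```text
clock: 24.7
tool_pos: [0.5627, -0.1726, 0.2369]
eef_rot: [0.617, 0.787, -0.0, -0.0]
contact_force: [0.8, 0.2, 0.2]
opening: 0.564
finger_force: 0.0
```

send_rows(motion=[{"x":-4.35,"y":-0.92,"z":0,"rx":0,"ry":0,"rz":0,"jaw":5},{"x":-4.35,"y":-0.92,"z":0,"rx":0,"ry":0,"rz":0,"jaw":5},{"x":-4.35,"y":-0.92,"z":0,"rx":0,"ry":0,"rz":0,"jaw":5},{"x":-4.3,"y":-0.9,"z":0,"rx":0,"ry":0,"rz":0,"jaw":5},{"x":0,"y":0,"z":0,"rx":0,"ry":0,"rz":0,"jaw":5}])

```text
clock: 25.2
tool_pos: [0.5664, -0.3572, 0.2356]
eef_rot: [0.622, 0.783, -0.003, 0.001]
contact_force: [-0.5, -0.2, -0.7]
opening: 0.566
finger_force: 0.0
```

```bash
python3 -c "
from h import *
s=crank(0)
go(.567,-.348,.0125,1.817)
t=snapshot('top'); h=cv2.cvtColor(t['img'],cv2.COLOR_RGB2HSV)
b=((h[:,:,1]<90)&(h[:,:,2]>95)).astype(np.uint8)
for k in cv2.findContours(b,0,2)[0]:
  if cv2.contourArea(k)>500: r=cv2.minAreaRect((onz(t,k[:,0].astype(float),.014)[:,:2]*1000).astype(np.float32)); print('top',np.round(r[0]),np.round(r[1]))
"
```

```text
blob [ 697.6 -367.4] [87.9 89. ] heading 1.867 px [440. 242.]
blob [ 564.9 -348.6] [ 35.5 156.4] heading 1.809 px [322. 201.]
blob [ 393.5 -338.4] [ 42.7 156.5] heading 1.676 px [144. 150.]
blob [ 772.8 -189.3] [68.6 91.1] heading 0.492 px [571.  75.]
t 25.25 pos [ 0.5673 -0.3524  0.2359] R [[-0.232, 0.973, -0.001], [0.973, 0.232, -0.001], [-0.001, -0.002, -1.0]] F [-0.4  0.6 -0. ] op 0.57 ff 0.0 q [ 0.8   0.82 -0.63  1.42  0.52  1.06  0.3 ]
head 1.805 tool d cm [ 0.46  0.1  22.34] rz -0.012 tilt rx,ry [-0.002  0.001]
top [356. -14.] [236. 165.]
top [632. 455.] [107. 106.]
top [ 567. -348.] [ 36. 160.]
top [ 702. -369.] [86. 80.]
top [563. -67.] [389. 588.]
top [863. 318.] [ 99. 163.]
```

send_rows(motion=[{"x":0.4,"y":-0.15,"z":4.5,"rx":0,"ry":0,"rz":0,"jaw":5},{"x":0,"y":0,"z":5,"rx":0,"ry":0,"rz":0,"jaw":5},{"x":0,"y":0,"z":5,"rx":0,"ry":0,"rz":0,"jaw":5},{"x":0,"y":0,"z":4.5,"rx":0,"ry":0,"rz":0,"jaw":5},{"x":0,"y":0,"z":2.5,"rx":0,"ry":0,"rz":0,"jaw":5}])

```text
clock: 25.8
tool_pos: [0.5648, -0.341, 0.0184]
eef_rot: [0.616, 0.788, 0.0, -0.003]
contact_force: [-0.4, 0.3, -0.1]
opening: 0.568
finger_force: 0.0
```

send_rows(motion=[{"x":0,"y":0,"z":0.8,"rx":0,"ry":0,"rz":0,"jaw":5},{"x":0,"y":0,"z":0,"rx":0,"ry":0,"rz":0,"jaw":4},{"x":0,"y":0,"z":0,"rx":0,"ry":0,"rz":0,"jaw":2},{"x":0,"y":0,"z":0,"rx":0,"ry":0,"rz":0,"jaw":2},{"x":0,"y":0,"z":0,"rx":0,"ry":0,"rz":0,"jaw":2}], grip_force=40)

```text
clock: 26.3
tool_pos: [0.5672, -0.3444, 0.0154]
eef_rot: [0.617, 0.787, 0.0, 0.001]
contact_force: [-1.4, 1.1, 5.3]
opening: 0.316
finger_force: 39.9
```

send_rows(motion=[{"x":0,"y":0,"z":-2,"rx":0,"ry":0,"rz":0,"jaw":2},{"x":0,"y":0,"z":-4,"rx":0,"ry":0,"rz":0,"jaw":2},{"x":0,"y":0,"z":-4,"rx":0,"ry":0,"rz":0,"jaw":2},{"x":0,"y":0,"z":-4,"rx":0,"ry":0,"rz":0,"jaw":2},{"x":0,"y":0,"z":-4,"rx":0,"ry":0,"rz":0,"jaw":2}])

```text
clock: 26.8
tool_pos: [0.5661, -0.3446, 0.1971]
eef_rot: [0.617, 0.787, 0.0, 0.0]
contact_force: [0.6, -0.6, -0.9]
opening: 0.313
finger_force: 39.8
```

send_rows(motion=[{"x":0,"y":0,"z":0,"rx":0,"ry":0,"rz":-0.14,"jaw":2},{"x":0,"y":0,"z":0,"rx":0,"ry":0,"rz":-0.14,"jaw":2},{"x":0,"y":0,"z":0,"rx":0,"ry":0,"rz":-0.14,"jaw":2},{"x":0,"y":0,"z":0,"rx":0,"ry":0,"rz":-0.14,"jaw":2},{"x":0,"y":0,"z":0,"rx":0,"ry":0,"rz":-0.14,"jaw":2}])

```text
clock: 27.3
tool_pos: [0.5661, -0.3449, 0.1955]
eef_rot: [0.307, 0.952, -0.0, 0.0]
contact_force: [0.5, 0.1, -0.9]
opening: 0.311
finger_force: 39.8
```

send_rows(motion=[{"x":0,"y":0,"z":0,"rx":0,"ry":0,"rz":-0.14,"jaw":2},{"x":0,"y":0,"z":0,"rx":0,"ry":0,"rz":-0.14,"jaw":2},{"x":0,"y":0,"z":0,"rx":0,"ry":0,"rz":-0.14,"jaw":2},{"x":0,"y":0,"z":0,"rx":0,"ry":0,"rz":-0.14,"jaw":2},{"x":0,"y":0,"z":0,"rx":0,"ry":0,"rz":-0.1,"jaw":2}])

```text
clock: 27.8
tool_pos: [0.566, -0.345, 0.1953]
eef_rot: [-0.017, 1.0, -0.001, 0.0]
contact_force: [0.0, 0.4, -1.9]
opening: 0.314
finger_force: 39.8
```

```bash
python3 -c "
from h import *
go(.556,-.008,.195,np.pi+.022)"
```

```text
t 27.8 pos [ 0.566  -0.345   0.1953] R [[-0.999, -0.035, 0.0], [-0.035, 0.999, -0.001], [-0.0, -0.001, -1.0]] F [ 0.   0.4 -1.9] op 0.314 ff 39.829285740852356 q [ 0.92  0.95 -0.94  1.47  0.81  1.14  1.44]
head -3.107 tool d cm [-0.17 33.72 -0.  ] rz 0.013 tilt rx,ry [-0.001  0.   ]
```

send_rows(motion=[{"x":0,"y":4.2,"z":0,"rx":0,"ry":0,"rz":0,"jaw":2},{"x":0,"y":4.2,"z":0,"rx":0,"ry":0,"rz":0,"jaw":2},{"x":0,"y":4.2,"z":0,"rx":0,"ry":0,"rz":0,"jaw":2},{"x":0,"y":4.2,"z":0,"rx":0,"ry":0,"rz":0,"jaw":2},{"x":0,"y":4.2,"z":0,"rx":0,"ry":0,"rz":0,"jaw":2}])

```text
clock: 28.3
tool_pos: [0.5597, -0.1337, 0.1953]
eef_rot: [-0.015, 1.0, -0.001, 0.001]
contact_force: [0.6, 0.1, -1.3]
opening: 0.313
finger_force: 39.8
```

send_rows(motion=[{"x":0.2,"y":4.2,"z":0,"rx":0,"ry":0,"rz":0.013,"jaw":2},{"x":0,"y":4.2,"z":0,"rx":0,"ry":0,"rz":0,"jaw":2},{"x":0,"y":4.3,"z":0,"rx":0,"ry":0,"rz":0,"jaw":2},{"x":0,"y":0,"z":0,"rx":0,"ry":0,"rz":0,"jaw":2},{"x":0,"y":0,"z":0,"rx":0,"ry":0,"rz":0,"jaw":2}])

```text
clock: 28.8
tool_pos: [0.5554, -0.0069, 0.1952]
eef_rot: [-0.01, 1.0, -0.001, 0.001]
contact_force: [-0.3, -0.9, -1.9]
opening: 0.312
finger_force: 39.8
```

```bash
python3 -c "
from h import *
go(.552,-.008,.0895,np.pi+.022)
w=snapshot('wrist'); save(w,'p2')"
```

```text
t 28.8 pos [ 0.5554 -0.0069  0.1952] R [[-1.0, -0.02, 0.001], [-0.02, 1.0, -0.001], [-0.001, -0.001, -1.0]] F [-0.3 -0.9 -1.9] op 0.312 ff 39.83073949813843 q [ 0.44  0.82 -0.92  1.81  0.81  0.93  0.74]
head -3.122 tool d cm [ 0.36 -0.09 10.57] rz -0.002 tilt rx,ry [-0.001  0.001]
```

View pics/p2.png

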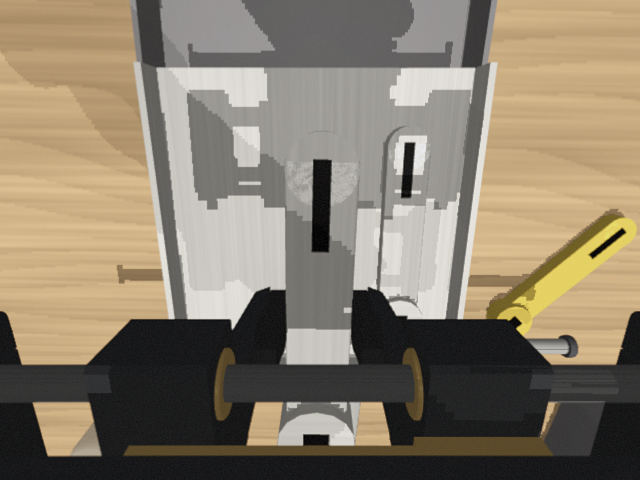

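First crank lies parallel on the bed (slot at (408,170) px). The held one is centred, so I'll lower it.

send_rows(motion=[{"x":0.3,"y":-0.1,"z":3,"rx":0,"ry":0,"rz":0,"jaw":2},{"x":0,"y":0,"z":3,"rx":0,"ry":0,"rz":0,"jaw":2},{"x":0,"y":0,"z":2.5,"rx":0,"ry":0,"rz":0,"jaw":2},{"x":0,"y":0,"z":1.2,"rx":0,"ry":0,"rz":0,"jaw":2},{"x":0,"y":0,"z":0.4,"rx":0,"ry":0,"rz":0,"jaw":2}])

```text
clock: 29.35
tool_pos: [0.5519, -0.0105, 0.0921]
eef_rot: [-0.008, 1.0, -0.001, -0.001]
contact_force: [0.3, -0.3, -1.2]
opening: 0.309
finger_force: 39.8
```

send_rows(motion=[{"x":0,"y":0,"z":0.2,"rx":0,"ry":0,"rz":0,"jaw":2},{"x":0,"y":0,"z":0.1,"rx":0,"ry":0,"rz":0,"jaw":2},{"x":0,"y":0,"z":0,"rx":0,"ry":0,"rz":0,"jaw":2},{"x":0,"y":0,"z":0,"rx":0,"ry":0,"rz":0,"jaw":2},{"x":0,"y":0,"z":0,"rx":0,"ry":0,"rz":0,"jaw":2}])

```text
clock: 29.85
tool_pos: [0.5526, -0.0088, 0.0905]
eef_rot: [-0.009, 1.0, -0.0, 0.0]
contact_force: [-0.6, 0.5, -1.5]
opening: 0.313
finger_force: 39.8
```

send_rows(motion=[{"x":0,"y":0,"z":0.1,"rx":0,"ry":0,"rz":0,"jaw":2},{"x":0,"y":0,"z":0,"rx":0,"ry":0,"rz":0,"jaw":2},{"x":0,"y":0,"z":0.1,"rx":0,"ry":0,"rz":0,"jaw":2},{"x":0,"y":0,"z":0,"rx":0,"ry":0,"rz":0,"jaw":2},{"x":0,"y":0,"z":0,"rx":0,"ry":0,"rz":0,"jaw":2}])

```text
clock: 30.35
tool_pos: [0.5526, -0.0088, 0.0903]
eef_rot: [-0.009, 1.0, -0.001, 0.001]
contact_force: [-3.7, -1.5, 16.2]
opening: 0.308
finger_force: 39.8
```

Contact. Release, then on to the third crank.

send_rows(motion=[{"x":0,"y":0,"z":-0.2,"rx":0,"ry":0,"rz":0,"jaw":2.5},{"x":0,"y":0,"z":0,"rx":0,"ry":0,"rz":0,"jaw":3.6},{"x":0,"y":0,"z":0,"rx":0,"ry":0,"rz":0,"jaw":3.6},{"x":0,"y":0,"z":-3,"rx":0,"ry":0,"rz":0,"jaw":3.6},{"x":0,"y":0,"z":-5,"rx":0,"ry":0,"rz":0,"jaw":5}])

```text
clock: 30.85
tool_pos: [0.5503, -0.0095, 0.1681]
eef_rot: [-0.009, 1.0, -0.0, -0.003]
contact_force: [1.2, 0.6, 0.4]
opening: 0.479
finger_force: 0.0
```

send_rows(motion=[{"x":0,"y":0,"z":-5,"rx":0,"ry":0,"rz":0.14,"jaw":5},{"x":0,"y":0,"z":-2,"rx":0,"ry":0,"rz":0.14,"jaw":5},{"x":0,"y":0,"z":0,"rx":0,"ry":0,"rz":0.14,"jaw":5},{"x":0,"y":0,"z":0,"rx":0,"ry":0,"rz":0.14,"jaw":5},{"x":0,"y":0,"z":0,"rx":0,"ry":0,"rz":0.14,"jaw":5}])

```text
clock: 31.35
tool_pos: [0.5523, -0.0088, 0.2401]
eef_rot: [0.337, 0.941, 0.0, 0.0]
contact_force: [-0.5, -0.4, -0.2]
opening: 0.567
finger_force: 0.0
```

send_rows(motion=[{"x":0,"y":0,"z":0,"rx":0,"ry":0,"rz":0.14,"jaw":5},{"x":0,"y":0,"z":0,"rx":0,"ry":0,"rz":0.14,"jaw":5},{"x":0,"y":0,"z":0,"rx":0,"ry":0,"rz":0.14,"jaw":5},{"x":0,"y":0,"z":0,"rx":0,"ry":0,"rz":0.14,"jaw":5},{"x":0,"y":0,"z":0,"rx":0,"ry":0,"rz":0.14,"jaw":5}])

```text
clock: 31.85
tool_pos: [0.5522, -0.0086, 0.2398]
eef_rot: [0.64, 0.769, -0.0, -0.0]
contact_force: [0.1, 1.0, -0.4]
opening: 0.566
finger_force: 0.0
```

```bash
python3 -c "
from h import *
go(.3925,-.338,.235,1.69)"
```

```text
t 31.85 pos [ 0.5522 -0.0086  0.2398] R [[-0.182, 0.983, -0.0], [0.983, 0.182, 0.0], [0.0, -0.0, -1.0]] F [ 0.1  1.  -0.4] op 0.566 ff 0.0 q [ 0.28  0.66 -0.58  1.79  0.47  0.84 -0.34]
head 1.753 tool d cm [-29.49 -21.68   0.48] rz 0.063 tilt rx,ry [-0. -0.]
```

send_rows(motion=[{"x":-3.7,"y":-2.7,"z":0,"rx":0,"ry":0,"rz":0,"jaw":5},{"x":-3.7,"y":-2.7,"z":0,"rx":0,"ry":0,"rz":0,"jaw":5},{"x":-3.7,"y":-2.7,"z":0,"rx":0,"ry":0,"rz":0,"jaw":5},{"x":-3.7,"y":-2.7,"z":0,"rx":0,"ry":0,"rz":0,"jaw":5},{"x":-3.7,"y":-2.7,"z":0,"rx":0,"ry":0,"rz":0,"jaw":5}])

```text
clock: 32.35
tool_pos: [0.4534, -0.2171, 0.2399]
eef_rot: [0.637, 0.771, 0.0, -0.0]
contact_force: [0.2, -1.1, 0.7]
opening: 0.565
finger_force: 0.0
```

send_rows(motion=[{"x":-3.7,"y":-2.7,"z":0,"rx":0,"ry":0,"rz":0,"jaw":5},{"x":-3.7,"y":-2.7,"z":0,"rx":0,"ry":0,"rz":0,"jaw":5},{"x":-3.6,"y":-2.7,"z":0,"rx":0,"ry":0,"rz":0,"jaw":5},{"x":0,"y":0,"z":0,"rx":0,"ry":0,"rz":0.063,"jaw":5},{"x":0,"y":0,"z":0,"rx":0,"ry":0,"rz":0,"jaw":5}])

```text
clock: 32.85
tool_pos: [0.3944, -0.3402, 0.2397]
eef_rot: [0.663, 0.749, 0.0, -0.0]
contact_force: [-0.1, 1.2, 0.1]
opening: 0.567
finger_force: 0.0
```

```bash
python3 -c "
from h import *
s=crank(0)
go(.3925,-.338,.0125,1.69)"
```

```text
blob [ 695.9 -368. ] [84.6 88.9] heading 1.949 px [595. 264.]
blob [ 391.3 -338.8] [ 36. 157.] heading 1.7 px [313. 208.]
t 32.9 pos [ 0.3953 -0.3387  0.2399] R [[-0.126, 0.992, 0.0], [0.992, 0.126, 0.001], [0.001, 0.0, -1.0]] F [ 0.4 -0.6  0.9] op 0.568 ff 0.0 q [ 1.    0.62 -0.62  1.88  0.49  0.8   0.25]
head 1.697 tool d cm [ 0.09 -0.28 22.74] rz 0.007 tilt rx,ry [ 0.    -0.001]
```

send_rows(motion=[{"x":0.05,"y":-0.35,"z":4.5,"rx":0,"ry":0,"rz":0,"jaw":5},{"x":0,"y":0,"z":5,"rx":0,"ry":0,"rz":0,"jaw":5},{"x":0,"y":0,"z":5,"rx":0,"ry":0,"rz":0,"jaw":5},{"x":0,"y":0,"z":4.5,"rx":0,"ry":0,"rz":0,"jaw":5},{"x":0,"y":0,"z":2.6,"rx":0,"ry":0,"rz":0,"jaw":5}])

```text
clock: 33.4
tool_pos: [0.392, -0.336, 0.0211]
eef_rot: [0.659, 0.752, 0.001, -0.002]
contact_force: [0.4, -0.6, 0.8]
opening: 0.567
finger_force: 0.0
```

send_rows(motion=[{"x":0,"y":0,"z":1.1,"rx":0,"ry":0,"rz":0,"jaw":5},{"x":0,"y":0,"z":0,"rx":0,"ry":0,"rz":0,"jaw":4},{"x":0,"y":0,"z":0,"rx":0,"ry":0,"rz":0,"jaw":2},{"x":0,"y":0,"z":0,"rx":0,"ry":0,"rz":0,"jaw":2},{"x":0,"y":0,"z":0,"rx":0,"ry":0,"rz":0,"jaw":2}], grip_force=40)

```text
clock: 33.9
tool_pos: [0.3923, -0.3387, 0.0137]
eef_rot: [0.661, 0.75, 0.0, 0.001]
contact_force: [-1.2, 1.6, 4.3]
opening: 0.316
finger_force: 39.9
```

send_rows(motion=[{"x":0,"y":0,"z":-2,"rx":0,"ry":0,"rz":0,"jaw":2},{"x":0,"y":0,"z":-4,"rx":0,"ry":0,"rz":0,"jaw":2},{"x":0,"y":0,"z":-4,"rx":0,"ry":0,"rz":0,"jaw":2},{"x":0,"y":0,"z":-4,"rx":0,"ry":0,"rz":0,"jaw":2},{"x":0,"y":0,"z":-4,"rx":0,"ry":0,"rz":0,"jaw":2}])

```text
clock: 34.4
tool_pos: [0.3913, -0.3388, 0.1948]
eef_rot: [0.662, 0.75, 0.0, -0.0]
contact_force: [0.4, -1.1, -1.9]
opening: 0.313
finger_force: 39.9
```

send_rows(motion=[{"x":0,"y":0,"z":0,"rx":0,"ry":0,"rz":-0.14,"jaw":2},{"x":0,"y":0,"z":0,"rx":0,"ry":0,"rz":-0.14,"jaw":2},{"x":0,"y":0,"z":0,"rx":0,"ry":0,"rz":-0.14,"jaw":2},{"x":0,"y":0,"z":0,"rx":0,"ry":0,"rz":-0.14,"jaw":2},{"x":0,"y":0,"z":0,"rx":0,"ry":0,"rz":-0.14,"jaw":2}])

```text
clock: 34.9
tool_pos: [0.3913, -0.3391, 0.1932]
eef_rot: [0.362, 0.932, -0.0, 0.0]
contact_force: [-0.0, 0.9, -1.9]
opening: 0.313
finger_force: 39.9
```

send_rows(motion=[{"x":0,"y":0,"z":0,"rx":0,"ry":0,"rz":-0.15,"jaw":2},{"x":0,"y":0,"z":0,"rx":0,"ry":0,"rz":-0.15,"jaw":2},{"x":0,"y":0,"z":0,"rx":0,"ry":0,"rz":-0.15,"jaw":2},{"x":0,"y":0,"z":0,"rx":0,"ry":0,"rz":-0.15,"jaw":2},{"x":0,"y":0,"z":0,"rx":0,"ry":0,"rz":-0.15,"jaw":2}])

```text
clock: 35.4
tool_pos: [0.3912, -0.3392, 0.1931]
eef_rot: [-0.005, 1.0, -0.0, -0.0]
contact_force: [-0.0, -0.1, -1.3]
opening: 0.313
finger_force: 39.9
```

```bash
python3 -c "
from h import *
go(.556+.022*.058,-.008-.058,.195,np.pi+.022)"
```

```text
t 35.4 pos [ 0.3912 -0.3392  0.1931] R [[-1.0, -0.01, -0.0], [-0.01, 1.0, -0.0], [0.0, -0.0, -1.0]] F [-0.  -0.1 -1.3] op 0.313 ff 39.867106676101685 q [ 1.18  0.8  -0.97  1.92  0.86  0.9   1.34]
head -3.132 tool d cm [-16.88  27.15  -0.21] rz -0.012 tilt rx,ry [-0. -0.]
```

send_rows(motion=[{"x":-2.1,"y":3.4,"z":0,"rx":0,"ry":0,"rz":0,"jaw":2},{"x":-2.1,"y":3.4,"z":0,"rx":0,"ry":0,"rz":0,"jaw":2},{"x":-2.1,"y":3.4,"z":0,"rx":0,"ry":0,"rz":0,"jaw":2},{"x":-2.1,"y":3.4,"z":0,"rx":0,"ry":0,"rz":0,"jaw":2},{"x":-2.1,"y":3.4,"z":0,"rx":0,"ry":0,"rz":0,"jaw":2}])

```text
clock: 35.9
tool_pos: [0.4964, -0.1675, 0.1931]
eef_rot: [-0.002, 1.0, -0.0, -0.0]
contact_force: [0.4, -0.1, -1.9]
opening: 0.313
finger_force: 39.9
```

send_rows(motion=[{"x":-2.1,"y":3.4,"z":0,"rx":0,"ry":0,"rz":0,"jaw":2},{"x":-2.1,"y":3.4,"z":0,"rx":0,"ry":0,"rz":0,"jaw":2},{"x":-2.1,"y":3.3,"z":0,"rx":0,"ry":0,"rz":-0.012,"jaw":2},{"x":0,"y":0,"z":0,"rx":0,"ry":0,"rz":0,"jaw":2},{"x":0,"y":0,"z":0,"rx":0,"ry":0,"rz":0,"jaw":2}])

```text
clock: 36.4
tool_pos: [0.5585, -0.0667, 0.193]
eef_rot: [-0.009, 1.0, -0.0, -0.0]
contact_force: [0.0, -0.6, -2.3]
opening: 0.314
finger_force: 39.9
```

```bash
python3 -c "
from h import *
go(.556+.022*.058,-.008-.058,.087,np.pi+.022)
w=snapshot('wrist'); save(w,'p3')"
```

```text
t 36.4 pos [ 0.5585 -0.0667  0.193 ] R [[-1.0, -0.018, -0.0], [-0.018, 1.0, -0.001], [0.0, -0.001, -1.0]] F [ 0.  -0.6 -2.3] op 0.314 ff 39.86872315406799 q [ 0.55  0.84 -0.93  1.79  0.82  0.95  0.85]
head -3.124 tool d cm [ 0.11  0.08 10.6 ] rz -0.004 tilt rx,ry [-0.001 -0.   ]
```

View pics/p3.png

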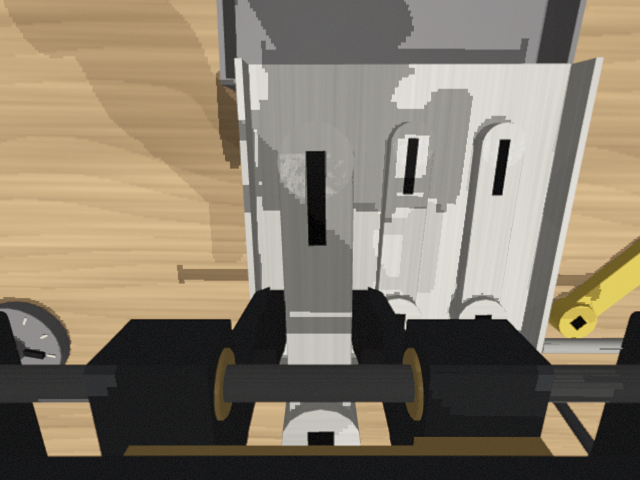

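Two cranks lie parallel (slots at cols 410 and 500) and the third is clear of both the right wall and its neighbour. Lowering.

send_rows(motion=[{"x":0.1,"y":0.1,"z":3,"rx":0,"ry":0,"rz":0,"jaw":2},{"x":0,"y":0,"z":3,"rx":0,"ry":0,"rz":0,"jaw":2},{"x":0,"y":0,"z":2.4,"rx":0,"ry":0,"rz":0,"jaw":2},{"x":0,"y":0,"z":1.2,"rx":0,"ry":0,"rz":0,"jaw":2},{"x":0,"y":0,"z":0.4,"rx":0,"ry":0,"rz":0,"jaw":2}])

```text
clock: 36.95
tool_pos: [0.5564, -0.0679, 0.0919]
eef_rot: [-0.007, 1.0, -0.0, -0.001]
contact_force: [-0.6, 0.4, -2.1]
opening: 0.312
finger_force: 39.9
```

send_rows(motion=[{"x":0,"y":0,"z":0.2,"rx":0,"ry":0,"rz":0,"jaw":2},{"x":0,"y":0,"z":0.1,"rx":0,"ry":0,"rz":0,"jaw":2},{"x":0,"y":0,"z":0.1,"rx":0,"ry":0,"rz":0,"jaw":2},{"x":0,"y":0,"z":0,"rx":0,"ry":0,"rz":0,"jaw":2},{"x":0,"y":0,"z":0,"rx":0,"ry":0,"rz":0,"jaw":2}])

```text
clock: 37.45
tool_pos: [0.5578, -0.0662, 0.0895]
eef_rot: [-0.008, 1.0, -0.0, 0.0]
contact_force: [0.1, -0.7, -1.4]
opening: 0.311
finger_force: 39.9
```

send_rows(motion=[{"x":0,"y":0,"z":0.1,"rx":0,"ry":0,"rz":0,"jaw":2},{"x":0,"y":0,"z":0,"rx":0,"ry":0,"rz":0,"jaw":2},{"x":0,"y":0,"z":0.1,"rx":0,"ry":0,"rz":0,"jaw":2},{"x":0,"y":0,"z":0,"rx":0,"ry":0,"rz":0,"jaw":2},{"x":0,"y":0,"z":0,"rx":0,"ry":0,"rz":0,"jaw":2}])

```text
clock: 37.95
tool_pos: [0.5578, -0.0662, 0.0887]
eef_rot: [-0.008, 1.0, -0.001, 0.001]
contact_force: [-3.6, -1.4, 12.4]
opening: 0.315
finger_force: 39.9
```

send_rows(motion=[{"x":0,"y":0,"z":-0.2,"rx":0,"ry":0,"rz":0,"jaw":2.5},{"x":0,"y":0,"z":0,"rx":0,"ry":0,"rz":0,"jaw":3.6},{"x":0,"y":0,"z":0,"rx":0,"ry":0,"rz":0,"jaw":3.6},{"x":0,"y":0,"z":-3,"rx":0,"ry":0,"rz":0,"jaw":3.6},{"x":0,"y":0,"z":-5,"rx":0,"ry":0,"rz":0,"jaw":4}])

```text
clock: 38.45
tool_pos: [0.5556, -0.0667, 0.1671]
eef_rot: [-0.008, 1.0, 0.0, -0.003]
contact_force: [1.1, 0.2, 0.2]
opening: 0.452
finger_force: 0.0
```

send_rows(motion=[{"x":0,"y":0,"z":-5,"rx":0,"ry":0,"rz":0,"jaw":4},{"x":0,"y":0,"z":-5,"rx":0,"ry":0,"rz":0,"jaw":4},{"x":0,"y":-4,"z":-2.5,"rx":0,"ry":0,"rz":0,"jaw":4},{"x":0,"y":-4,"z":-2,"rx":0,"ry":0,"rz":0,"jaw":4},{"x":0,"y":-3,"z":-1,"rx":0,"ry":0,"rz":0,"jaw":4}])

```text
clock: 38.95
tool_pos: [0.5598, -0.1789, 0.3259]
eef_rot: [-0.007, 1.0, -0.001, 0.001]
contact_force: [0.9, -0.4, -1.3]
opening: 0.452
finger_force: 0.0
```

send_rows(motion=[{"x":0,"y":0,"z":0,"rx":0,"ry":0,"rz":0.15,"jaw":4},{"x":0,"y":0,"z":0,"rx":0,"ry":0,"rz":0.15,"jaw":4},{"x":0,"y":0,"z":0,"rx":0,"ry":0,"rz":0.15,"jaw":4},{"x":0,"y":0,"z":0,"rx":0,"ry":0,"rz":0.15,"jaw":4},{"x":0,"y":0,"z":0,"rx":0,"ry":0,"rz":0.15,"jaw":4}])

```text
clock: 39.45
tool_pos: [0.5592, -0.1762, 0.3237]
eef_rot: [0.361, 0.932, -0.0, -0.0]
contact_force: [-0.7, 0.0, -0.1]
opening: 0.45
finger_force: 0.0
```

send_rows(motion=[{"x":0,"y":0,"z":0,"rx":0,"ry":0,"rz":0.15,"jaw":4},{"x":0,"y":0,"z":0,"rx":0,"ry":0,"rz":0.15,"jaw":4},{"x":0,"y":0,"z":0,"rx":0,"ry":0,"rz":0.15,"jaw":4},{"x":0,"y":0,"z":0,"rx":0,"ry":0,"rz":0.15,"jaw":4},{"x":0,"y":0,"z":0,"rx":0,"ry":0,"rz":0.15,"jaw":4}])

```text
clock: 39.95
tool_pos: [0.5592, -0.176, 0.3237]
eef_rot: [0.678, 0.735, -0.0, -0.0]
contact_force: [0.2, -0.8, -0.9]
opening: 0.45
finger_force: 0.0
```

```bash
python3 -c "
from h import *
go(.682,-.173,.31,1.593)
s=snapshot('top');save(s,'t3')"
```

```text
t 39.95 pos [ 0.5592 -0.176   0.3237] R [[-0.081, 0.997, -0.0], [0.997, 0.081, 0.0], [0.0, -0.0, -1.0]] F [ 0.2 -0.8 -0.9] op 0.45 ff 0.0 q [ 0.59  0.61 -0.64  1.57  0.4   1.09 -0.07]
head 1.652 tool d cm [-0.7  12.26  1.37] rz 0.059 tilt rx,ry [-0. -0.]
```

View pics/t3.png

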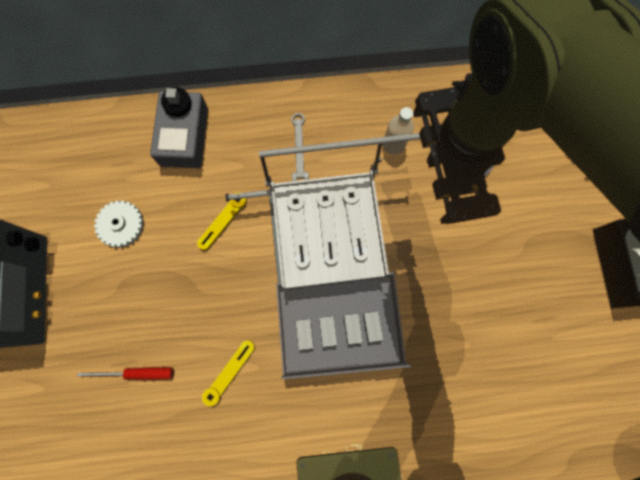

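All three cranks lie parallel on the bed (boss row ~197 px, slot row ~255 px) and the other items are untouched. Bringing the bar forward.

send_rows(motion=[{"x":0,"y":0,"z":0,"rx":0,"ry":0,"rz":0.06,"jaw":4},{"x":0,"y":4,"z":0,"rx":0,"ry":0,"rz":0,"jaw":4},{"x":0,"y":4,"z":0,"rx":0,"ry":0,"rz":0,"jaw":4},{"x":0,"y":4,"z":0.6,"rx":0,"ry":0,"rz":0,"jaw":4},{"x":0,"y":0,"z":0,"rx":0,"ry":0,"rz":0,"jaw":4}])

```text
clock: 40.5
tool_pos: [0.6824, -0.1711, 0.3151]
eef_rot: [0.696, 0.718, 0.001, -0.001]
contact_force: [-0.8, 0.0, 0.1]
opening: 0.455
finger_force: 0.0
```

```bash
python3 -c "
from h import *
go(.681,-.173,.196,1.593)
w=snapshot('wrist'); save(w,'b1'); print(proj(w,[.683,-.173,.203]))"
```

```text
t 40.5 pos [ 0.6824 -0.1711  0.3151] R [[-0.031, 1.0, -0.0], [1.0, 0.031, 0.003], [0.003, 0.0, -1.0]] F [-0.8  0.   0.1] op 0.455 ff 0.0 q [ 0.44  0.79 -0.58  1.19  0.42  1.27 -0.09]
head 1.602 tool d cm [-0.22 -0.15 11.91] rz 0.009 tilt rx,ry [ 0.    -0.003]
[[318.73519281 241.65975629]]
```

View pics/b1.png

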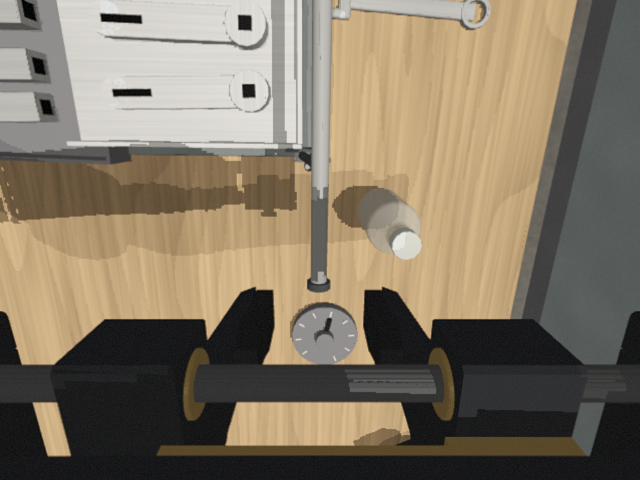

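The rod is at col 319, row 241, as projected. Descending to grip it.

send_rows(motion=[{"x":0,"y":-0.1,"z":4,"rx":0,"ry":0,"rz":0,"jaw":4},{"x":0,"y":0,"z":4,"rx":0,"ry":0,"rz":0,"jaw":4},{"x":0,"y":0,"z":2.8,"rx":0,"ry":0,"rz":0,"jaw":4},{"x":0,"y":0,"z":1,"rx":0,"ry":0,"rz":0,"jaw":4},{"x":0,"y":0,"z":0,"rx":0,"ry":0,"rz":0,"jaw":4}])

```text
clock: 41.05
tool_pos: [0.6769, -0.1734, 0.1992]
eef_rot: [0.697, 0.717, -0.001, -0.001]
contact_force: [-0.1, 0.5, -0.1]
opening: 0.452
finger_force: 0.0
```

send_rows(motion=[{"x":0,"y":0,"z":0,"rx":0,"ry":0,"rz":0,"jaw":2},{"x":0,"y":0,"z":0,"rx":0,"ry":0,"rz":0,"jaw":0.5},{"x":0,"y":0,"z":0,"rx":0,"ry":0,"rz":0,"jaw":0.5},{"x":0,"y":0,"z":0,"rx":0,"ry":0,"rz":0,"jaw":0.5},{"x":0,"y":0,"z":0,"rx":0,"ry":0,"rz":0,"jaw":0.5}], grip_force=30)

```text
clock: 41.55
tool_pos: [0.6816, -0.1729, 0.2021]
eef_rot: [0.698, 0.716, 0.003, 0.003]
contact_force: [5.1, -0.7, -0.2]
opening: 0.127
finger_force: 30.0
```

send_rows(motion=[{"x":0,"y":-0.5,"z":-0.06,"rx":0,"ry":0,"rz":0,"jaw":0.5},{"x":0,"y":-0.82,"z":-0.04,"rx":0,"ry":0,"rz":0,"jaw":0.5},{"x":0,"y":-0.82,"z":0.02,"rx":0,"ry":0,"rz":0,"jaw":0.5},{"x":0,"y":-0.81,"z":0.09,"rx":0,"ry":0,"rz":0,"jaw":0.5},{"x":0,"y":-0.81,"z":0.15,"rx":0,"ry":0,"rz":0,"jaw":0.5}])

```text
clock: 42.05
tool_pos: [0.6464, -0.1736, 0.2024]
eef_rot: [0.698, 0.716, 0.005, 0.005]
contact_force: [7.0, 0.8, 6.8]
opening: 0.128
finger_force: 30.0
```

```bash
python3 -c "
from h import *
s=st(); p=s['tool_pos']
a=np.arctan2(p[2]+.007-.095,.6675-p[0]); print('angle',a, 'r',np.hypot(p[2]+.007-.095,.6675-p[0]))"
```

```text
t 42.05 pos [ 0.6464 -0.1736  0.2024] R [[-0.027, 1.0, 0.015], [1.0, 0.027, 0.0], [-0.0, 0.015, -1.0]] F [7.  0.8 6.8] op 0.128 ff 30.002937018871307 q [ 0.47  0.84 -0.55  1.47  0.5   0.96 -0.19]
angle 1.3882877161887948 r 0.11637108464581705
```

send_rows(motion=[{"x":0,"y":-0.79,"z":0.23,"rx":0,"ry":0,"rz":0,"jaw":0.5},{"x":0,"y":-0.77,"z":0.29,"rx":0,"ry":0,"rz":0,"jaw":0.5},{"x":0,"y":-0.75,"z":0.34,"rx":0,"ry":0,"rz":0,"jaw":0.5},{"x":0,"y":-0.72,"z":0.38,"rx":0,"ry":0,"rz":0,"jaw":0.5},{"x":0,"y":-0.69,"z":0.44,"rx":0,"ry":0,"rz":0,"jaw":0.5}])

```text
clock: 42.55
tool_pos: [0.6063, -0.1743, 0.1843]
eef_rot: [0.697, 0.717, 0.003, 0.003]
contact_force: [1.4, 0.5, 4.2]
opening: 0.126
finger_force: 30.0
```

send_rows(motion=[{"x":0,"y":-0.66,"z":0.48,"rx":0,"ry":0,"rz":0,"jaw":0.5},{"x":0,"y":-0.62,"z":0.53,"rx":0,"ry":0,"rz":0,"jaw":0.5},{"x":0,"y":-0.58,"z":0.58,"rx":0,"ry":0,"rz":0,"jaw":0.5},{"x":0,"y":-0.53,"z":0.62,"rx":0,"ry":0,"rz":0,"jaw":0.5},{"x":0,"y":-0.49,"z":0.66,"rx":0,"ry":0,"rz":0,"jaw":0.5}])

```text
clock: 43.05
tool_pos: [0.574, -0.1749, 0.152]
eef_rot: [0.697, 0.717, 0.0, -0.001]
contact_force: [2.8, 3.5, -0.2]
opening: 0.122
finger_force: 30.0
```

```bash
python3 -c "
from h import *
s=st(); p=s['tool_pos']
for o in (.0,.007): a=np.arctan2(p[2]+o-.095,.6675-p[0]); print('angle',a, 'r',np.hypot(p[2]+o-.095,.6675-p[0]))"
```

```text
t 43.05 pos [ 0.574  -0.1749  0.152 ] R [[-0.028, 1.0, -0.001], [1.0, 0.028, 0.001], [0.001, -0.001, -1.0]] F [ 2.8  3.5 -0.2] op 0.122 ff 30.00143587589264 q [ 0.51  0.83 -0.52  1.72  0.56  0.75 -0.26]
angle 0.5476878914262445 r 0.10946593289330135
angle 0.6004729192672025 r 0.11326869716090174
```

Angle about 0.55 and past the over-centre point. I'll guide it down to near rest.

send_rows(motion=[{"x":0,"y":-0.4,"z":0.7,"rx":0,"ry":0,"rz":0,"jaw":0.5},{"x":0,"y":-0.35,"z":0.73,"rx":0,"ry":0,"rz":0,"jaw":0.5},{"x":0,"y":-0.3,"z":0.76,"rx":0,"ry":0,"rz":0,"jaw":0.5},{"x":0,"y":-0.25,"z":0.78,"rx":0,"ry":0,"rz":0,"jaw":0.5},{"x":0,"y":-0.17,"z":0.8,"rx":0,"ry":0,"rz":0,"jaw":0.5}])

```text
clock: 43.55
tool_pos: [0.5586, -0.1753, 0.1139]
eef_rot: [0.697, 0.717, -0.001, -0.001]
contact_force: [0.1, 4.9, -2.5]
opening: 0.123
finger_force: 30.0
```

send_rows(motion=[{"x":0,"y":-0.1,"z":0.7,"rx":0,"ry":0,"rz":0,"jaw":0.5},{"x":0,"y":-0.03,"z":0.6,"rx":0,"ry":0,"rz":0,"jaw":0.5},{"x":0,"y":0,"z":0.4,"rx":0,"ry":0,"rz":0,"jaw":0.5},{"x":0,"y":0,"z":0,"rx":0,"ry":0,"rz":0,"jaw":0.5},{"x":0,"y":0,"z":0,"rx":0,"ry":0,"rz":0,"jaw":0.5}])

```text
clock: 44.05
tool_pos: [0.557, -0.1754, 0.0966]
eef_rot: [0.697, 0.717, -0.001, -0.002]
contact_force: [-0.2, 5.3, -5.7]
opening: 0.123
finger_force: 30.0
```

send_rows(motion=[{"x":0,"y":0,"z":0.2,"rx":0,"ry":0,"rz":0,"jaw":0.5},{"x":0,"y":0,"z":0,"rx":0,"ry":0,"rz":0,"jaw":0.5},{"x":0,"y":0,"z":0,"rx":0,"ry":0,"rz":0,"jaw":2},{"x":0,"y":0,"z":0,"rx":0,"ry":0,"rz":0,"jaw":4},{"x":0,"y":0,"z":0,"rx":0,"ry":0,"rz":0,"jaw":4}])

```text
clock: 44.55
tool_pos: [0.5582, -0.1779, 0.0959]
eef_rot: [0.698, 0.716, -0.001, 0.0]
contact_force: [0.4, 0.7, 0.4]
opening: 0.375
finger_force: 0.0
```

send_rows(motion=[{"x":0,"y":0,"z":0,"rx":0,"ry":0,"rz":0,"jaw":4},{"x":0,"y":0,"z":-3,"rx":0,"ry":0,"rz":0,"jaw":4},{"x":0,"y":0,"z":-5,"rx":0,"ry":0,"rz":0,"jaw":4},{"x":0,"y":0,"z":-5,"rx":0,"ry":0,"rz":0,"jaw":4},{"x":-4,"y":0,"z":-2,"rx":0,"ry":0,"rz":0,"jaw":4}])

```text
clock: 45.05
tool_pos: [0.5632, -0.2098, 0.2519]
eef_rot: [0.694, 0.72, 0.004, 0.002]
contact_force: [0.5, -0.5, -0.8]
opening: 0.453
finger_force: 0.0
```

send_rows(motion=[{"x":-4.5,"y":0,"z":0,"rx":0,"ry":0,"rz":0,"jaw":4},{"x":-4.5,"y":0,"z":0,"rx":0,"ry":0,"rz":0,"jaw":4},{"x":-4.5,"y":0,"z":0,"rx":0,"ry":0,"rz":0,"jaw":4},{"x":0,"y":0,"z":0,"rx":0,"ry":0,"rz":0,"jaw":4},{"x":0,"y":0,"z":0,"rx":0,"ry":0,"rz":0,"jaw":4}])

```text
clock: 45.55
tool_pos: [0.5626, -0.3527, 0.2456]
eef_rot: [0.699, 0.715, -0.0, -0.0]
contact_force: [0.7, 0.3, -0.0]
opening: 0.461
finger_force: 0.0
```

```bash
python3 -c "
from h import *
st(); a=snapshot('top');b=snapshot('scene'); cv2.imwrite('pics/fin.png',np.hstack([a['img'][100:400,100:500],cv2.resize(b['img'][160:325,210:430],(400,300))])[:,:,::-1])
print(proj(a,[[.559,-.21,.095],[.5535,.11,.095]])-[100,100])"
```

```text
t 45.55 pos [ 0.5626 -0.3527  0.2456] R [[-0.024, 1.0, -0.001], [1.0, 0.024, 0.0], [0.0, -0.001, -1.0]] F [ 0.7  0.3 -0. ] op 0.461 ff 0.0 q [ 0.79  0.8  -0.6   1.43  0.48  1.06  0.12]
[[324.8194776  115.01167377]
 [169.57326025 133.05703816]]
```

View pics/fin.png

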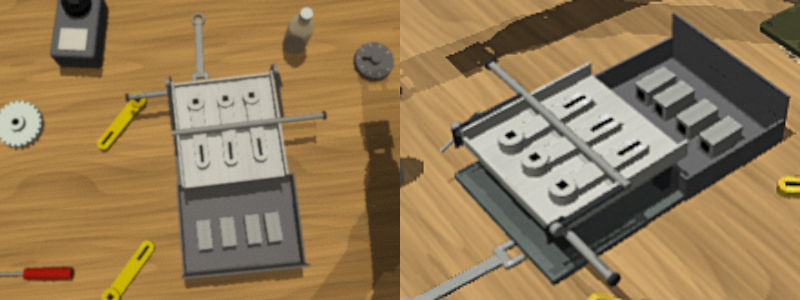

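The bar crosses the middle of all three cranks, with its ends at (324,115) and (172,132) px as predicted for resting on cranks. The couplers are in the tote and everything else is untouched. Handing in.

```bash
python3 -c "
from plant import *
print(finish_job())"
```

```text
the job is handed in; nothing more can be done
None
```

I handed the job in at about 46 s: the four couplers are in the tote, the bed is level, and the bar is down across the middles of all three crank arms. The last pictures show the gear, dial, wrench and oil bottle where they were; the hand-in returned no verdict.

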